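# Get the heat sink out from behind the bench stock

### The arm

A 6-joint arm with a two-finger parallel gripper is mounted at the origin on the work surface. World frame = base frame: x ahead of the robot, y to its left, z up, the work surface at z = 0. Lengths are in m, angles in rad, forces in N, time in s.
With the tool pointing down it reaches from about 0.375 to 0.9 m from the base axis. Payload 3.1 kg.
Tool frame: the origin (TCP) lies between the finger pads; the fingertips stand 8 mm ahead of it and the grasp point (between the pads) lies 11 mm behind it; z points along the fingers, y is the direction in which the jaws open and shut (so a half turn about z gives the same grasp; the last joint's range is limited). The gripper opens to 85 mm and grips with 20 to 120 N. Pads are 22 mm wide; open, the fingers measure 114 mm over their backs; the gripper's body (76 mm by 85 mm) begins 54 mm behind the grasp point. The pads swing forward as they close: fully open they stand 13 mm farther back than shut.
Start: joints at [-1.405, 0.527, 1.433, -0, 1.181, -0.178], TCP at [0.211, -0.588, 0.2] pointing down, gripper open.
Joint ranges: [-3.08, 3.08], [-0.75, 2.2], [0.22, 2.44], [-1.43, 4.57], [0, 2.65], [-2.85, 2.85]. Speed limits (rad/s): [2.79, 2.79, 3.14, 3.14, 3.14, 3.14].

### API

Orientations are given as a unit quaternion [w, x, y, z].
In Python, from workcell import observe, read_camera, camera_model, finish_job gives the robot as it stands.
- The arm moves only by the shell command python3 -m creep 'ROWS'. ROWS is JSON, a list of rows, each a list of 5 numbers: the gripper's target within -1 to 1 (shut at 1, half-way at 0, fully open at -1), then the shift along the tool's x, y, z each as a share of 400 mm, from -1 to 1, then the turn about the tool's z as a share of 2 rad, from -1 to 1. A call has 1 to 20 rows; each row shifts and turns the commanded pose from where the row before left it, along the tool's axes as they then stand; what a row does not reach is not made up. A row lasts 1/12 s, in which the tool goes at most 41.7 mm and 7.16 degrees, less where a joint would pass 70% of its speed; a pose out of reach is approached as far as the arm can. A call with a number of a shift or a turn outside -1 to 1 is refused whole. A call with a gripper value outside its range is refused whole. The fingers move at their own pace and stop on an object; the grip force is fixed at half the most. Time passes only in rows, so rows that do not move let the fingers close. It gives the time, the measured TCP pose, the force and the opening at its end, in the units of the state.
- observe(): the state, without advancing time (a new reading comes with each control period).
- read_camera(name): name is "scene" or "top"; returns the picture (480x640x3 uint8, red, green, blue); there is no depth.
- camera_model(name): a dict with "K" (3x3 intrinsics, pixels), "R" (3x3) and "t" (3): a world point X has camera coordinates R X + t. Camera axes: x right, y down, z forward; pixel columns grow to the right and rows downward; lengths in m; the calibration is good to about 2 mm. A picture is of the moment at which its call begins. camera_model takes no time and is no camera call.
- finish_job(): hands the job in, once; it reports no verdict.
The state is a dict: "time_s": time; "q": joint angles; "qd": joint speeds; "joint_efforts": joint torques, N m; "tool_pos": TCP position; "ee_rot": TCP orientation; "ft_force": force on the tool from outside, world axes, zero at the start; "torque": the same for the moment, N m; "opening": finger opening in m.
Only numpy, scipy, OpenCV 4.12 (cv2) and the standard library are available. Lean on these libraries where they do the work, as an engineer would, in place of code of your own. Each camera call takes 0.05 s, during which the arm holds its last target. There are 200 camera calls.

### The job

Move the solder spool, the spray can and the jar out of the wooden tray and stand all three on the cork mat, then fetch the finned heat sink from the tray's far row and set it flat on the black power module of the circuit board, centred and with its long side along the module's long side. After that, put the spool, the can and the jar back upright, each where it stood at the start, in the middle of its own round pad. Drop or tip over nothing, and leave the mouse, the meter and the tip cleaner where they are.

Things in the scene. Friction and masses are not known exactly. Their poses are not given: they have to be found in the camera images.
- spool: Solder spool standing upright, loose: two grey plastic flanges of 56 mm diameter, 4 mm thick, at the bottom and the top, and between them a bright metal winding of 50 mm diameter; 60 mm tall, about 0.25 kg. Origin: centre of the underside; z up its axis.
- can: Small spray can standing upright, loose: aluminium cylinder of 48 mm diameter up to 88 mm, with a grey band; above it a white cap of at most 42 mm diameter; 120 mm tall in all, about 0.18 kg. Origin: centre of the underside; z up its axis.
- jar: Short amber glass jar with a black screw lid, standing upright, loose: glass of 44 mm diameter up to 34 mm, lid of 48 mm diameter from 34 to 46 mm; 46 mm tall, about 0.12 kg. Origin: centre of the underside; z up its axis.
- sink: Finned aluminium heat sink, loose: 50 (x) by 40 (y) by 31 mm tall, an 8 mm base plate with five upright fins along x, the outer two flush with the base's sides; grip it across the 40 mm. About 0.1 kg. Origin: centre of the underside; z up. It starts in the tray in one of the two places farther from the robot.
- caddy: Fixed square plywood tray, 204 x 204 mm; rim 12 mm high, 5 mm thick; inner floor 6 mm above the bench. Four flat dark round pads of 68 mm diameter are centred at x = +-44, y = +-44 mm in its frame; spool, can, jar and heat sink each start within 6 mm of the centre of a pad of their own, which varies. Origin: centre of the underside; x points away from the robot, give or take 15 degrees.
- mat: Fixed cork mat lying on the bench, the side area: 260 mm (x) by 140 mm (y), 4 mm thick. It lies to the left or to the right of the tray. Origin: centre of the underside, so its top is at z = 4 mm.
- board: Fixed green circuit board on standoffs, 130 (x) by 100 (y) mm, top 12 mm above the bench, on the tray's other side from the mat. The black power module at its middle is 56 (x) by 46 (y) mm, its flat top 20 mm above the bench. Connectors with pins to 21 mm stand along its short edges, |x| > 50 mm; beside the module along y nothing is above 14 mm. Origin: under the module's centre, at bench height.
- mouse: Bystander: loose black and grey computer mouse, 105 x 62 x 33 mm, beyond the tray on the robot's left. Origin: centre of the underside.
- meter: Bystander: loose orange hand multimeter lying on its back, 150 x 75 mm, 41 mm high, beyond the tray on the robot's right. Origin: centre of the underside.
- cleaner: Bystander: loose round dark steel tin with brass wool, a soldering-tip cleaner, 76 mm diameter, 32 mm high, beyond the tray. Origin: centre of the underside.
Mind the look-alikes: they are no part of the job. What is shaped like the jar but yellow is not meant.

How it is judged:
By the outcome, as a careful person would: the job done as asked, in the order asked, and still so for the second after the job is handed in, with the robot touching nothing.
It also fails if it takes over 131 s, if anything falls off the work surface, if the arm or the gripper's body presses on something with over 40 N, if the wrist force passes 120 N, or if a joint passes its speed limit or range.

## Working session

There is one attempt and no reset: what is moved stays moved. The work goes in short steps, Python scripts to look and compute and a shell command to move; the robot and the scene stay as the last step left them, time stands still between calls to the robot, and variables do not carry over. Pictures are saved under pics/ and viewed, about 12 in all and at most 16, crops included, and the job is handed in when it is done.

```bash
ls; mkdir -p pics; cat > h.py <<'E'
import numpy as np, cv2
from workcell import observe, read_camera, camera_model
def cap(name,fn):
    im=read_camera(name); cv2.imwrite(f'pics/{fn}.png',im[:,:,::-1]); return im
def px2w(name,u,v,z):
    m=camera_model(name);K,R,t=[np.array(m[k],float) for k in('K','R','t')]
    d=R.T@np.linalg.inv(K)@np.array([u,v,1.]);c=-R.T@t.ravel()
    return c+d*(z-c[2])/d[2]
def w2px(name,X):
    m=camera_model(name);K,R,t=[np.array(m[k],float) for k in('K','R','t')]
    p=K@(R@np.array(X,float)+t.ravel());return p[:2]/p[2]
E
python3 - <<'E'
from h import *
a=cap('scene','s0');b=cap('top','t0')
print(observe())
for n in('scene','top'):
    m=camera_model(n);R=np.array(m['R']);print(n,np.round(-R.T@np.array(m['t']).ravel(),3),np.round(R,3).tolist(),m['K'])
E
```

```text
pics
{'time_s': 0.1, 'q': array([-1.40446779e+00,  5.28380847e-01,  1.43377242e+00,  5.17156679e-06,
        1.18140073e+00, -1.78503556e-01]), 'qd': array([-0.00095207, -0.00278993, -0.00239074,  0.00114374, -0.00141806,
        0.00217893]), 'joint_efforts': array([-4.05238088e-04, -4.43304849e+01, -1.78586125e+01, -2.10844032e-04,
        3.90495930e-03,  4.39914260e-06]), 'tool_pos': array([ 0.21118304, -0.58749348,  0.19882739]), 'ee_rot': array([-9.80638047e-04,  9.85172834e-01,  1.71562019e-01,  8.36100692e-06]), 'ft_force': array([0.1509066 , 0.25941378, 0.6710957 ]), 'torque': array([-0.03063629, -0.02901413,  0.05734955]), 'opening': 0.0853233303961384}
scene [ 1.463 -0.195  0.804] [[0.214, 0.977, -0.007], [0.622, -0.142, -0.77], [-0.753, 0.16, -0.638]] [[539.60708168   0.         332.83747511]
 [  0.         539.60708168 238.87021105]
 [  0.           0.           1.        ]]
top [ 0.491 -0.017  0.939] [[-0.018, -1.0, -0.011], [-0.995, 0.019, -0.1], [0.1, 0.009, -0.995]] [[501.82891263   0.         316.51711915]
 [  0.         501.82891263 239.79067995]
 [  0.           0.           1.        ]]
```

View pics/t0.png

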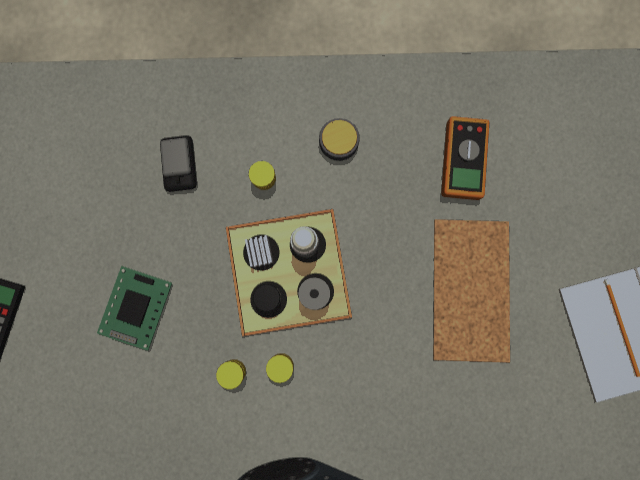

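View pics/s0.png

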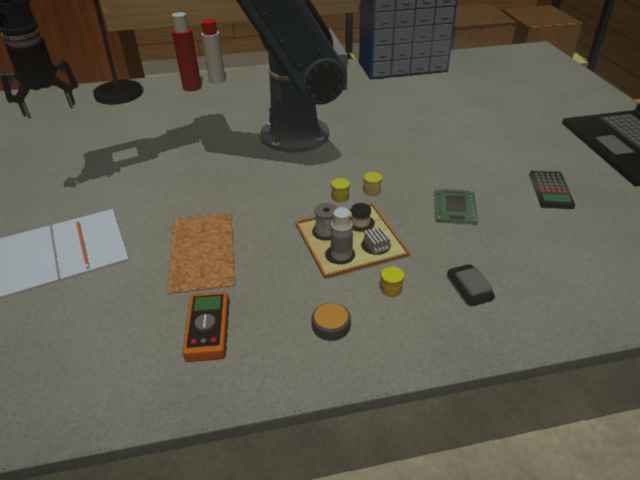

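The top view shows the tray at about (290,272), with the jar at (268,299), spool (315,292), can (306,243) and sink (262,252). The mat is at (471,290) and the board at (135,308). I'll enlarge both areas.

```bash
python3 - <<'E'
from h import *
im=cv2.imread('pics/t0.png')
c=cv2.resize(im[205:340,220:360],None,fx=5,fy=5,interpolation=cv2.INTER_CUBIC)
c=np.clip((c/255.)**0.6*255,0,255).astype('uint8')
c=cv2.resize(c,None,fx=.88,fy=.88); 
cv2.imwrite('pics/t0tray.png',c)
c=cv2.resize(im[260:355,90:180],None,fx=6,fy=6,interpolation=cv2.INTER_CUBIC)
cv2.imwrite('pics/t0board.png',np.clip((c/255.)**0.6*255,0,255).astype('uint8'))
E
```

```text
(no output)
```

View pics/t0tray.png

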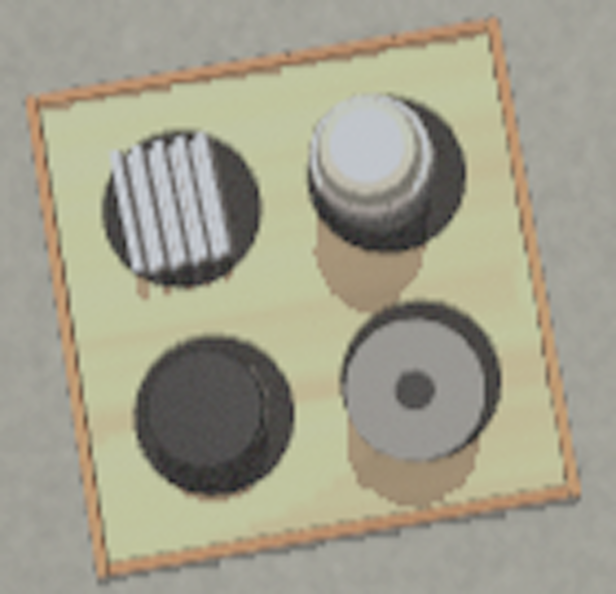

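View pics/t0board.png

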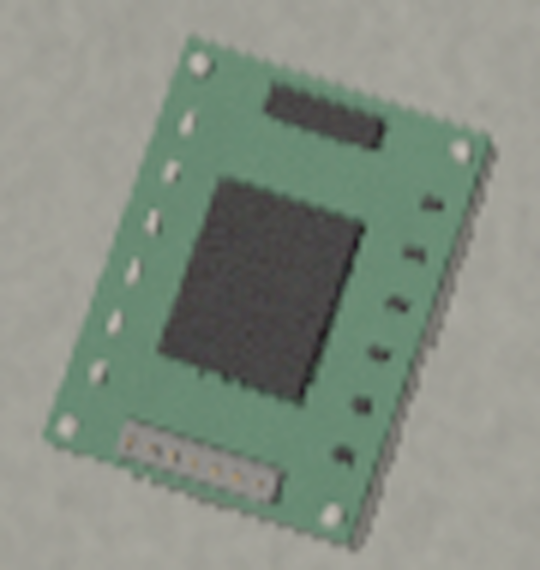

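```bash
cat > m.py <<'E'
from h import *
f=lambda p:(220+p[0]/4.4-.4,205+p[1]/4.4-.4)
g=lambda p:(90+p[0]/6-.4,260+p[1]/6-.4)
def W(fn,pts,z): return np.array([px2w('top',*fn(p),z) for p in pts])[:,:2]
i=lambda p:p
T=W(f,[(29,98),(495,18),(578,495),(103,578)],.012)
print('tray',T.mean(0),[np.linalg.norm(T[k]-T[k-1]).round(4) for k in range(4)])
d=(T[0]-T[3]+T[1]-T[2]);yt=np.arctan2(d[1],d[0]);print('yaw',np.degrees(yt))
R=np.array([[np.cos(yt),-np.sin(yt)],[np.sin(yt),np.cos(yt)]])
for n,sx,sy in(('sink',1,1),('can',1,-1),('jar',-1,1),('spool',-1,-1)): print('pad',n,T.mean(0)+R@[.044*sx,.044*sy])
print('pads seen',W(f,[(182,208),(387,173),(214,415),(421,380)],.006).tolist())
S=W(f,[(113,152),(208,133),(229,258),(140,272)],.037);print('sink',S.mean(0),[np.linalg.norm(S[k]-S[k-1]).round(4) for k in range(4)])
d=(S[0]-S[3]+S[1]-S[2]);print('yaw',np.degrees(np.arctan2(d[1],d[0])))
print('can',W(f,[(368,141)],.126),'spool',W(f,[(413,389)],.066),'jar',W(f,[(205,408)],.052))
for pts,z in(([(222,178),(364,228),(302,404),(160,350)],.02),([(192,36),(492,140),(355,548),(46,440)],.012)):
    M=W(g,pts,z);print('board',M.mean(0),[np.linalg.norm(M[k]-M[k-1]).round(4) for k in range(4)])
    d=(M[0]-M[3]+M[1]-M[2]);print('yaw',np.degrees(np.arctan2(d[1],d[0])))
Q=W(i,[(434,220),(509,220),(509,361),(434,361)],.004);print('mat',Q.tolist(),Q.mean(0))
print('others tin,yellow,meter',W(i,[(339,138),(262,174),(230,376),(280,369),(466,158)],.03).tolist())
o=observe();q=o['ee_rot'];from scipy.spatial.transform import Rotation as Ro
print(Ro.from_quat(np.r_[q[1:],q[0]]).as_matrix().round(3))
E
python3 m.py
```

```text
tray [0.52656039 0.04586827] [np.float64(0.2035), np.float64(0.2004), np.float64(0.2031), np.float64(0.1999)]
yaw 8.625332808356873
pad sink [0.56346397 0.09596943]
pad can [0.57666155 0.00896469]
pad jar [0.47645923 0.08277185]
pad spool [ 0.48965681 -0.00423289]
pads seen [[0.5643806989414839, 0.09629800586834456], [0.5776329075899324, 0.009122306880902702], [0.4769535056007114, 0.08343797146635845], [0.490016971790895, -0.0037560377671242047]]
sink [0.56383215 0.09644679] [np.float64(0.0507), np.float64(0.0398), np.float64(0.0522), np.float64(0.0368)]
yaw 10.672346227349822
can [[0.57850594 0.01266649]] spool [[ 0.48661281 -0.00137061]] jar [[0.48048355 0.08208321]]
board [0.46529609 0.328294  ] [np.float64(0.0546), np.float64(0.0465), np.float64(0.0556), np.float64(0.0467)]
yaw -18.985368336451796
board [0.46507269 0.32842227] [np.float64(0.1295), np.float64(0.0993), np.float64(0.1292), np.float64(0.101)]
yaw -18.59160510061602
mat [[0.6183378074141346, -0.22858790164270118], [0.6156056000742824, -0.36854777973577474], [0.3569189228744645, -0.3539921018180614], [0.3591514808701789, -0.21786612682100784]] [ 0.48750345 -0.29224848]
others tin,yellow,meter [[0.7717795055900306, -0.053123178447326884], [0.7066346345748156, 0.09049418496079947], [0.3426324876706387, 0.14992026955126736], [0.35336160432629243, 0.060985330903622216], [0.7289369980134016, -0.2863016306151603]]
[[ 0.941  0.338 -0.   ]
 [ 0.338 -0.941  0.002]
 [ 0.    -0.002 -1.   ]]
```

```bash
cat > plan.py <<'E'
import sys,numpy as np
from scipy.spatial.transform import Rotation as Ro
from workcell import observe
# args: groups x,y,z,yawdeg ; prints successive shares (turn first, then shift), total and min rows
o=observe();q=o['ee_rot'];R=Ro.from_quat(np.r_[q[1:],q[0]]).as_matrix();p=np.array(o['tool_pos'])
yaw=np.degrees(np.arctan2(R[1,0],R[0,0]))
print('t %.2f p %s yaw %.2f open %.4f F %s'%(o['time_s'],p.round(4),yaw,o['opening'],np.round(o['ft_force'],1)))
for a in sys.argv[1:]:
    x,y,z,w=map(float,a.split(','))
    dy=np.radians((w-yaw+180)%360-180);n=int(np.ceil(abs(dy)/.124))
    Rn=Ro.from_euler('z',np.radians(w)).as_matrix()@np.diag([1,-1,-1.])
    d=Rn.T@(np.array([x,y,z])-p)/.4;m=int(np.ceil(np.linalg.norm(d)/.1))
    print(a,'turn %.4f rows %d -> %.4f each | shift total %s rows %d each %s'%(-dy/2,n,-dy/2/max(n,1),d.round(4),m,(d/max(m,1)).round(4)))
    p=np.array([x,y,z]);yaw=w
E
python3 -m creep '[[-0.8,0,0,0,-0.059],[-0.8,0,0,0,-0.059],[-0.8,0,0,0,-0.059],[-0.8,0,0,0,-0.059],[-0.8,0,0,0,-0.059],[-0.8,0.09,-0.0077,0,0],[-0.8,0.09,-0.0077,0,0],[-0.8,0.09,-0.0077,0,0],[-0.8,0.09,-0.0077,0,0],[-0.8,0.09,-0.0077,0,0],[-0.8,0.09,-0.0077,0,0],[-0.8,0.09,-0.0077,0,0],[-0.8,0.09,-0.0077,0,0],[-0.8,0.09,-0.0077,0,0],[-0.8,0.09,-0.0077,0,0],[-0.8,0.09,-0.0077,0,0],[-0.8,0.09,-0.0077,0,0],[-0.8,0.09,-0.0077,0,0],[-0.8,0.09,-0.0077,0,0]]' && python3 plan.py .5785,.0127,.2,53.6 .5785,.0127,.066,53.6
```

```text
time_s: 1.68
tool_pos: [0.4763, -0.1553, 0.1995]
ee_rot: [-0.0, 0.893, 0.451, -0.0]
ft_force: [1.3, 0.9, 0.0]
opening: 0.0769
t 1.68 p [ 0.4763 -0.1553  0.1995] yaw 53.56 open 0.0769 F [1.3 0.9 0. ]
.5785,.0127,.2,53.6 turn -0.0004 rows 1 -> -0.0004 each | shift total [ 0.4896 -0.0436 -0.0013] rows 5 each [ 0.0979 -0.0087 -0.0003]
.5785,.0127,.066,53.6 turn -0.0000 rows 0 -> -0.0000 each | shift total [0.    0.    0.335] rows 4 each [0.     0.     0.0838]
```

```bash
python3 -m creep '[[-0.8,0.0979,-0.0087,0,0],[-0.8,0.0979,-0.0087,0,0],[-0.8,0.0979,-0.0087,0,0],[-0.8,0.0979,-0.0087,0,0],[-0.8,0.0979,-0.0087,0,0],[-0.8,0,0,0,0],[-0.8,0,0,0,0],[-0.8,0,0,0,0]]' && python3 plan.py .5785,.0127,.066,53.6; python3 - <<'E'
from h import *
a=cap('scene','s1');b=cap('top','t1')
def cr(im,u,v,w,s): return cv2.resize(im[v-w:v+w,u-w:u+w,::-1],None,fx=s,fy=s,interpolation=cv2.INTER_CUBIC)
u,v=map(int,w2px('scene',[.5785,.0127,.12]));u2,v2=map(int,w2px('top',[.5785,.0127,.1]))
cv2.imwrite('pics/c1.png',np.hstack([cr(a,u,v,60,3.3),cr(b,u2,v2,60,3.3)]))
E
```

```text
time_s: 2.35
tool_pos: [0.5775, 0.0108, 0.1991]
ee_rot: [-0.0, 0.893, 0.451, -0.001]
ft_force: [-0.6, -0.0, 0.2]
opening: 0.077
t 2.35 p [0.5775 0.0108 0.1991] yaw 53.61 open 0.0770 F [-0.6 -0.   0.2]
.5785,.0127,.066,53.6 turn 0.0001 rows 1 -> 0.0001 each | shift total [ 0.0054 -0.0008  0.3328] rows 4 each [ 0.0014 -0.0002  0.0832]
```

View pics/c1.png

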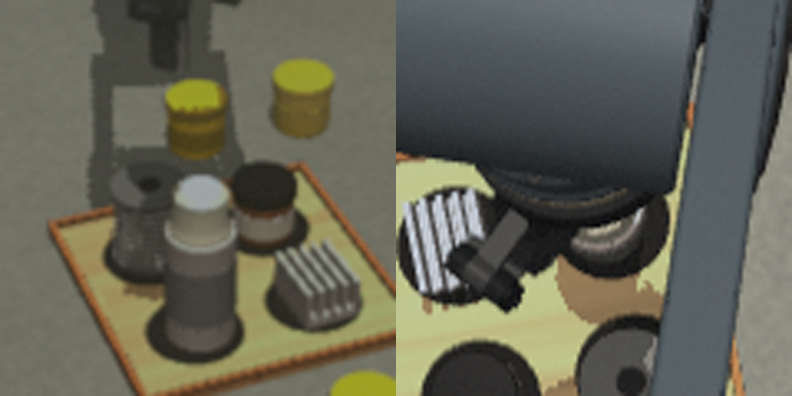

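The top crop shows the gripper over the can with its fingers on the diagonal. The scene crop shows only a shadow and no gripper, so I'll check the whole scene frame.

```bash
python3 - <<'E'
from h import *
print(w2px('scene',[.5785,.0127,.2]),w2px('scene',[.5785,.0127,.126]),w2px('scene',[.5785,.0127,.006]))
E
```

```text
[341.61298314 182.17664173] [341.48897147 211.71424568] [341.30846371 254.70831603]
```

View pics/s1.png

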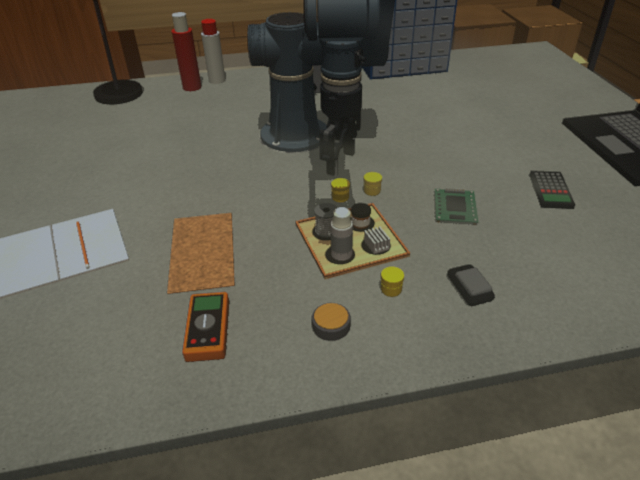

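The gripper is at about (335,165), above the can, and the can's projected top (341,212) matches the picture. I'll descend and grip.

```bash
python3 -m creep '[[-0.8,0.0054,-0.0008,0,0],[-0.8,0,0,0.06,0],[-0.8,0,0,0.06,0],[-0.8,0,0,0.06,0],[-0.8,0,0,0.06,0],[-0.8,0,0,0.05,0],[-0.8,0,0,0.0428,0],[-0.8,0,0,0,0],[-0.8,0,0,0,0],[1,0,0,0,0],[1,0,0,0,0],[1,0,0,0,0],[1,0,0,0,0],[1,0,0,0,0],[1,0,0,0,0],[1,0,0,0,0],[1,0,0,0,0]]' && python3 plan.py
```

```text
time_s: 3.87
tool_pos: [0.5792, 0.0132, 0.0684]
ee_rot: [-0.0, 0.893, 0.451, 0.0]
ft_force: [-2.2, 2.3, 6.3]
opening: 0.0347
t 3.87 p [0.5792 0.0132 0.0684] yaw 53.56 open 0.0347 F [-2.2  2.3  6.3]
```

```bash
python3 - <<'E'
from h import *
a=cap('scene','s2');b=cap('top','t2');print(observe()['opening'])
def cr(im,u,v,w,s): return cv2.resize(im[v-w:v+w,u-w:u+w,::-1],None,fx=s,fy=s,interpolation=cv2.INTER_CUBIC)
cv2.imwrite('pics/c2.png',np.hstack([cr(a,342,215,50,4),cr(b,300,250,60,3.33)[:400,:400]]))
E
```

```text
0.03452764366965003
```

View pics/c2.png

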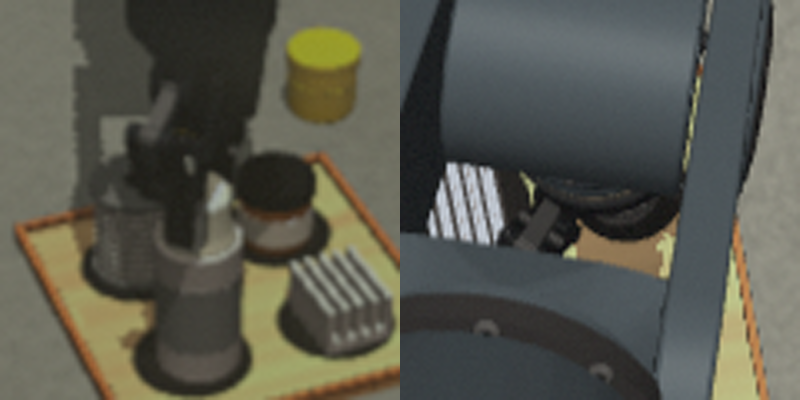

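The near finger's tip sits at the can's shoulder, so the fingers are gripping the cap, higher than I reckoned. I'll check the tool geometry against the start picture.

```bash
python3 - <<'E'
from h import *
T=np.array([.2112,-.5875,.199]);e=np.array([.338,-.941,0])
for s in(-1,1):
  for z in(-.008,.005,.02,.04):print('s0',s,z,w2px('scene',T+s*.0425*e+[0,0,z]).round(1))
T=np.array([.5775,.0108,.1991]);e=np.array([.805,-.593,0])
for s in(-1,1):
  for z in(-.008,.005,.04):print('s1',s,z,w2px('scene',T+s*.0385*e+[0,0,z]).round(1),w2px('top',T+s*.0385*e+[0,0,z]).round(1))
T=np.array([.5792,.0132,.0684])
for s in(-1,1):
  for z in(-.008,.011,.03):print('s2',s,z,w2px('scene',T+s*.018*e+[0,0,z]).round(1),w2px('top',T+s*.018*e+[0,0,z]).round(1))
a=cv2.imread('pics/s0.png')[60:130,0:90];b=cv2.imread('pics/s1.png')[100:210,300:400]; 
r=lambda im:cv2.resize(im,(400,400*im.shape[0]//im.shape[1]),interpolation=cv2.INTER_CUBIC)[:300]
g=lambda im:np.clip((im/255.)**.5*255,0,255).astype('uint8')
A,B=r(a),cv2.resize(b,(400,440))[:440]
c=np.zeros((440,800,3),'uint8');c[:A.shape[0],:400]=A;c[:,400:]=B;cv2.imwrite('pics/c3.png',g(c))
E
```

```text
s0 -1 -0.008 [ 76.8 127.8]
s0 -1 0.005 [ 75.1 122.9]
s0 -1 0.02 [ 73.1 117.1]
s0 -1 0.04 [ 70.4 109.2]
s0 1 -0.008 [ 38.7 137.3]
s0 1 0.005 [ 36.7 132.3]
s0 1 0.02 [ 34.4 126.4]
s0 1 0.04 [ 31.2 118.5]
s1 -1 -0.008 [347.9 176.1] [287.9 253.6]
s1 -1 0.005 [348.  170.8] [287.3 252.9]
s1 -1 0.04 [348.2 156. ] [285.6 251.1]
s1 1 -0.008 [332.8 195.8] [317.7 211.9]
s1 1 0.005 [332.8 190.3] [317.6 210.6]
s1 1 0.04 [332.6 175.2] [317.4 206.6]
s2 -1 -0.008 [344.9 231.3] [298.4 248.6]
s2 -1 0.011 [345.  224.5] [297.9 247.6]
s2 -1 0.03 [345.1 217.6] [297.3 246.7]
s2 1 -0.008 [338.4 240.9] [310.3 231.9]
s2 1 0.011 [338.4 234.1] [310.  230.7]
s2 1 0.03 [338.4 227.1] [309.7 229.3]
```

View pics/c3.png

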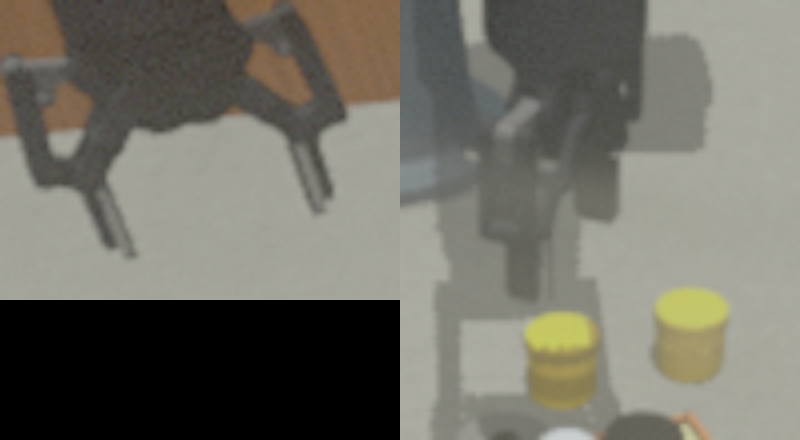

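The tips measure about 42 mm behind the reported TCP when open, in both the start picture and s1. At 35 mm opening they are about 36 mm behind. Nominal is roughly 5 mm behind, so the tool is about 37 mm higher than stated, while the lateral position agrees. I'll open, go lower and regrip on the can's body.

```bash
python3 -m creep '[[-0.8,0,0,0,0],[-0.8,0,0,0,0],[-0.8,0,0,0,0],[-0.8,0,0,0,0],[-0.8,0,0,0,0],[-0.8,0,0,0,0],[-0.8,0,0,0,0],[-0.8,0,0,0.027,0],[-0.8,0,0,0.027,0],[-0.8,0,0,0.027,0],[-0.8,0,0,0.027,0],[-0.8,0,0,0,0],[-0.8,0,0,0,0]]' && python3 plan.py; python3 -m creep '[[1,0,0,0,0],[1,0,0,0,0],[1,0,0,0,0],[1,0,0,0,0],[1,0,0,0,0],[1,0,0,0,0],[1,0,0,0,0],[1,0,0,0,0]]'
python3 - <<'E'
from h import *
a=cap('scene','s3')
def cr(im,u,v,w,s): return cv2.resize(im[v-w:v+w,u-w:u+w,::-1],None,fx=s,fy=s,interpolation=cv2.INTER_CUBIC)
cv2.imwrite('pics/c4.png',cr(a,342,215,50,5))
E
```

```text
time_s: 5.05
tool_pos: [0.5788, 0.0127, 0.0221]
ee_rot: [-0.0, 0.893, 0.451, -0.001]
ft_force: [-1.2, 0.5, 0.4]
opening: 0.0767
t 5.05 p [0.5788 0.0127 0.0221] yaw 53.56 open 0.0767 F [-1.2  0.5  0.4]
time_s: 5.72
tool_pos: [0.5792, 0.0127, 0.0233]
ee_rot: [-0.0, 0.893, 0.451, -0.0]
ft_force: [0.2, 0.4, -1.4]
opening: 0.0466
```

View pics/c4.png

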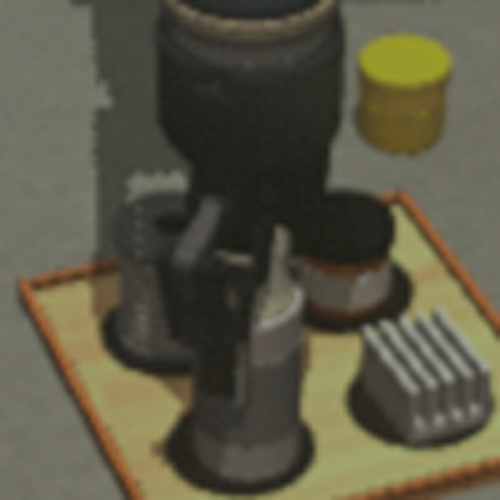

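The can is gripped on its body at 46.6 mm opening, with the tip at about pixel (336,245). I'll lift it and carry it to the mat.

```bash
python3 -m creep '[[1,0,0,-0.05,0],[1,0,0,-0.08,0],[1,0,0,-0.08,0],[1,0,0,0,0],[1,0,0,0,0]]' && python3 plan.py .572,-.288,.11,53.6 .572,-.288,.0218,53.6
```

```text
time_s: 6.18
tool_pos: [0.5809, 0.0124, 0.1095]
ee_rot: [0.002, 0.893, 0.451, 0.002]
ft_force: [0.0, -0.2, -1.6]
opening: 0.0465
t 6.18 p [0.5809 0.0124 0.1095] yaw 53.56 open 0.0465 F [ 0.  -0.2 -1.6]
.572,-.288,.11,53.6 turn -0.0003 rows 1 -> -0.0003 each | shift total [-0.6177  0.4278 -0.0013] rows 8 each [-0.0772  0.0535 -0.0002]
.572,-.288,.0218,53.6 turn -0.0000 rows 0 -> -0.0000 each | shift total [0.     0.     0.2205] rows 3 each [0.     0.     0.0735]
```

```bash
python3 -m creep '[[1,-0.03,0.02,0,0],[1,-0.065,0.045,0,0],[1,-0.0754,0.0526,0,0],[1,-0.0754,0.0526,0,0],[1,-0.0754,0.0526,0,0],[1,-0.0754,0.0526,0,0],[1,-0.0754,0.0526,0,0],[1,-0.065,0.045,0,0],[1,-0.05,0.0348,0,0],[1,-0.03,0.02,0,0],[1,0,0,0,0],[1,0,0,0,0],[1,0,0,0.06,0],[1,0,0,0.06,0],[1,0,0,0.05,0],[1,0,0,0.02,0],[1,0,0,0.01,0],[1,0,0,0,0],[1,0,0,0,0]]' && python3 plan.py .572,-.288,.0218,53.6
```

```text
time_s: 7.77
tool_pos: [0.5711, -0.287, 0.0281]
ee_rot: [0.0, 0.893, 0.451, 0.0]
ft_force: [-0.5, -0.9, -0.7]
opening: 0.0469
t 7.77 p [ 0.5711 -0.287   0.0281] yaw 53.62 open 0.0469 F [-0.5 -0.9 -0.7]
.572,-.288,.0218,53.6 turn 0.0002 rows 1 -> 0.0002 each | shift total [-0.0006  0.0033  0.0159] rows 1 each [-0.0006  0.0033  0.0159]
```

```bash
python3 -m creep '[[1,0,0.003,0.007,0],[1,0,0,0.005,0],[1,0,0,0.003,0],[1,0,0,0.001,0],[1,0,0,0,0],[1,0,0,0,0]]' && python3 plan.py
```

```text
time_s: 8.27
tool_pos: [0.5713, -0.2883, 0.0211]
ee_rot: [0.0, 0.893, 0.45, 0.0]
ft_force: [-0.2, -0.1, -1.0]
opening: 0.0469
t 8.27 p [ 0.5713 -0.2883  0.0211] yaw 53.55 open 0.0469 F [-0.2 -0.1 -1. ]
```

```bash
python3 -m creep '[[1,0,0,0.002,0],[1,0,0,0,0]]';python3 -m creep '[[1,0,0,0.002,0],[1,0,0,0,0]]';python3 -m creep '[[1,0,0,0.002,0],[1,0,0,0,0]]' ; python3 plan.py
```

```text
time_s: 8.43
tool_pos: [0.5714, -0.2884, 0.021]
ee_rot: [0.0, 0.893, 0.451, 0.0]
ft_force: [-1.8, 0.7, 4.0]
opening: 0.0468
time_s: 8.6
tool_pos: [0.5714, -0.2884, 0.021]
ee_rot: [0.0, 0.893, 0.451, 0.0]
ft_force: [-2.9, 2.2, 8.6]
opening: 0.0465
time_s: 8.77
tool_pos: [0.5714, -0.2884, 0.021]
ee_rot: [0.0, 0.893, 0.451, 0.0]
ft_force: [-3.1, 1.2, 12.2]
opening: 0.0469
t 8.77 p [ 0.5714 -0.2884  0.021 ] yaw 53.57 open 0.0469 F [-3.1  1.2 12.2]
```

```bash
python3 -m creep '[[1,0,0,-0.005,0],[-0.8,0,0,0,0],[-0.8,0,0,0,0],[-0.8,0,0,0,0],[-0.8,0,0,0,0],[-0.8,0,0,0,0],[-0.8,0,0,0,0],[-0.8,0,0,-0.05,0],[-0.8,0,0,-0.1,0],[-0.8,0,0,-0.1,0],[-0.8,0,0,-0.08,0],[-0.8,0,0,0,0],[-0.8,0,0,0,0]]';python3 plan.py .4866,-.0014,.15,53.6 .4866,-.0014,-.012,53.6
```

```text
time_s: 9.85
tool_pos: [0.5728, -0.2893, 0.1553]
ee_rot: [0.003, 0.893, 0.451, 0.001]
ft_force: [-1.2, 0.2, -1.2]
opening: 0.0768
t 9.85 p [ 0.5728 -0.2893  0.1553] yaw 53.56 open 0.0768 F [-1.2  0.2 -1.2]
.4866,-.0014,.15,53.6 turn -0.0003 rows 1 -> -0.0003 each | shift total [ 0.4514 -0.6004  0.0133] rows 8 each [ 0.0564 -0.0751  0.0017]
.4866,-.0014,-.012,53.6 turn -0.0000 rows 0 -> -0.0000 each | shift total [0.    0.    0.405] rows 5 each [0.    0.    0.081]
```

```bash
python3 -m creep '[[-0.8,0.03,-0.04,0,0],[-0.8,0.05,-0.0667,0,0],[-0.8,0.05,-0.0667,0,0],[-0.8,0.05,-0.0667,0,0],[-0.8,0.05,-0.0667,0,0],[-0.8,0.05,-0.0667,0,0],[-0.8,0.05,-0.0667,0.004,0],[-0.8,0.05,-0.0667,0.004,0],[-0.8,0.05,-0.0667,0.005,0],[-0.8,0.0214,-0.0268,0,0],[-0.8,0,0,0.08,0],[-0.8,0,0,0.08,0],[-0.8,0,0,0.08,0],[-0.8,0,0,0,0],[-0.8,0,0,0,0]]';python3 plan.py .4866,-.0014,-.012,53.6
```

```text
time_s: 11.1
tool_pos: [0.4827, 0.0003, 0.0492]
ee_rot: [-0.002, 0.893, 0.451, -0.003]
ft_force: [-0.5, 0.3, 0.9]
opening: 0.0765
t 11.10 p [4.827e-01 3.000e-04 4.920e-02] yaw 53.56 open 0.0765 F [-0.5  0.3  0.9]
.4866,-.0014,-.012,53.6 turn -0.0004 rows 1 -> -0.0004 each | shift total [0.0024 0.0105 0.1529] rows 2 each [0.0012 0.0052 0.0764]
```

```bash
python3 - <<'E'
from h import *
a=cap('scene','s4');b=cap('top','t4')
def cr(im,u,v,w,s): return cv2.resize(im[v-w:v+w,u-w:u+w,::-1],None,fx=s,fy=s,interpolation=cv2.INTER_CUBIC)
u,v=map(int,w2px('scene',[.4866,-.0014,.06]));u2,v2=map(int,w2px('scene',[.5713,-.288,.06]))
cv2.imwrite('pics/c5.png',np.hstack([cr(a,u,v,50,4),cr(a,u2,v2,50,4)]))
E
```

```text
(no output)
```

View pics/c5.png

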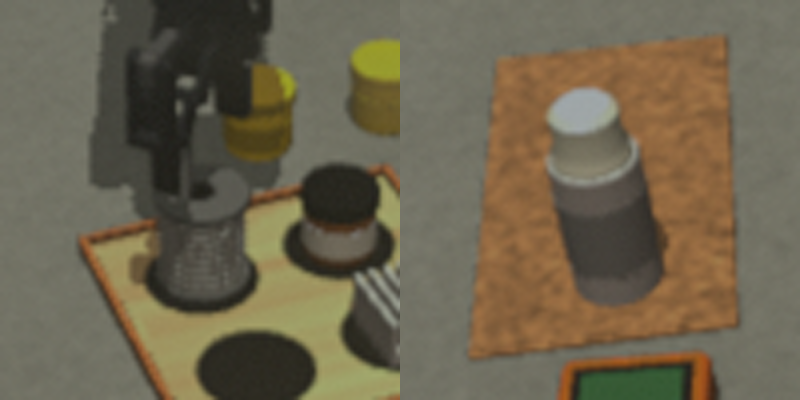

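The can stands on the mat, and the spool sits between the fingers. I'll check the can's lean against its projection, then correct xy and descend.

```bash
python3 - <<'E'
from h import *
for z in(.004,.124):print(w2px('scene',[.5713,-.2884,z]),'crop',(w2px('scene',[.5713,-.2884,z])-np.array([*map(int,w2px('scene',[.5713,-.288,.06]))])+50)*4)
E
python3 -m creep '[[-0.8,0.0024,0.0105,0,0],[-0.8,0,0,0,0],[-0.8,0,0,0.04,0],[-0.8,0,0,0.04,0],[-0.8,0,0,0.04,0],[-0.8,0,0,0.02,0],[-0.8,0,0,0.0129,0],[-0.8,0,0,0,0],[-0.8,0,0,0,0]]';python3 plan.py .4866,-.0014,-.012,53.6
```

```text
[204.86941078 273.63346633] crop [219.4776431  278.53386531]
[195.47823863 230.32645143] crop [181.91295452 105.3058057 ]
time_s: 11.95
tool_pos: [0.4898, -0.0022, -0.0092]
ee_rot: [0.0, 0.893, 0.451, 0.0]
ft_force: [-0.1, -0.2, 0.2]
opening: 0.0769
t 11.95 p [ 0.4898 -0.0022 -0.0092] yaw 53.56 open 0.0769 F [-0.1 -0.2  0.2]
.4866,-.0014,-.012,53.6 turn -0.0004 rows 1 -> -0.0004 each | shift total [-0.0032 -0.0077  0.007 ] rows 1 each [-0.0032 -0.0077  0.007 ]
```

```bash
python3 -m creep '[[-0.8,0,0,0.004,0],[-0.8,0,0,0,0],[-0.8,0,0,0,0],[-0.8,0,0,0,0]]';python3 plan.py .4866,-.0014,-.012,53.6
```

```text
time_s: 12.28
tool_pos: [0.4896, -0.0021, -0.011]
ee_rot: [0.0, 0.893, 0.451, 0.0]
ft_force: [0.8, 0.5, 0.0]
opening: 0.0764
t 12.28 p [ 0.4896 -0.0021 -0.011 ] yaw 53.56 open 0.0764 F [0.8 0.5 0. ]
.4866,-.0014,-.012,53.6 turn -0.0003 rows 1 -> -0.0003 each | shift total [-0.003  -0.007   0.0025] rows 1 each [-0.003  -0.007   0.0025]
```

```bash
python3 -m creep '[[-0.8,-0.003,-0.007,0.002,0],[-0.8,0,0,0,0],[-0.8,0,0,0,0],[1,0,0,0,0],[1,0,0,0,0],[1,0,0,0,0],[1,0,0,0,0],[1,0,0,0,0],[1,0,0,0,0],[1,0,0,0,0],[1,0,0,0,0]]';python3 plan.py
```

```text
time_s: 13.2
tool_pos: [0.4865, -0.0014, -0.0118]
ee_rot: [0.0, 0.893, 0.451, 0.0]
ft_force: [-0.5, -0.2, 5.6]
opening: 0.0501
t 13.20 p [ 0.4865 -0.0014 -0.0118] yaw 53.56 open 0.0501 F [-0.5 -0.2  5.6]
```

```bash
python3 -m creep '[[1,0,0,-0.03,0],[1,0,0,-0.08,0],[1,0,0,-0.08,0],[1,0,0,-0.05,0],[1,0,0,0,0],[1,0,0,0,0],[1,0,0,0,0],[1,0,0,0,0]]';python3 plan.py .484,-.288,.08,53.6 .484,-.288,-.0138,53.6
```

```text
time_s: 13.87
tool_pos: [0.485, -0.0011, 0.0824]
ee_rot: [-0.001, 0.893, 0.451, -0.001]
ft_force: [0.6, 1.1, -2.2]
opening: 0.0503
t 13.87 p [ 0.485  -0.0011  0.0824] yaw 53.56 open 0.0503 F [ 0.6  1.1 -2.2]
.484,-.288,.08,53.6 turn -0.0004 rows 1 -> -0.0004 each | shift total [-0.5789  0.4236  0.0061] rows 8 each [-0.0724  0.0529  0.0008]
.484,-.288,-.0138,53.6 turn -0.0000 rows 0 -> -0.0000 each | shift total [0.     0.     0.2345] rows 3 each [0.     0.     0.0782]
```

```bash
python3 -m creep '[[1,-0.03,0.022,0,0],[1,-0.065,0.0476,0,0],[1,-0.073,0.0534,0,0],[1,-0.073,0.0534,0,0],[1,-0.073,0.0534,0,0],[1,-0.073,0.0534,0,0],[1,-0.073,0.0534,0,0],[1,-0.065,0.0476,0,0],[1,-0.035,0.0256,0,0],[1,-0.019,0.0138,0,0],[1,0,0,0.06,0],[1,0,0,0.06,0],[1,0,0,0.05,0],[1,0,0,0.03,0],[1,0,0,0.015,0],[1,0,0,0,0],[1,0,0,0,0],[1,0,0,0,0]]';python3 plan.py .484,-.288,-.0138,53.6
```

```text
time_s: 15.37
tool_pos: [0.4859, -0.2885, -0.0012]
ee_rot: [0.001, 0.893, 0.451, 0.0]
ft_force: [-0.6, 1.1, -1.2]
opening: 0.0501
t 15.37 p [ 0.4859 -0.2885 -0.0012] yaw 53.59 open 0.0501 F [-0.6  1.1 -1.2]
.484,-.288,-.0138,53.6 turn -0.0001 rows 1 -> -0.0001 each | shift total [-0.0018 -0.0045  0.0314] rows 1 each [-0.0018 -0.0045  0.0314]
```

```bash
python3 -m creep '[[1,-0.002,-0.004,0.012,0],[1,0,0,0.01,0],[1,0,0,0.006,0],[1,0,0,0.003,0],[1,0,0,0,0],[1,0,0,0,0]]';python3 -m creep '[[1,0,0,0.003,0],[1,0,0,0,0],[1,0,0,0,0]]'; python3 plan.py
```

```text
time_s: 15.87
tool_pos: [0.4833, -0.288, -0.0138]
ee_rot: [0.0, 0.893, 0.451, 0.0]
ft_force: [-0.6, 1.7, 5.4]
opening: 0.0502
time_s: 16.12
tool_pos: [0.4833, -0.288, -0.0139]
ee_rot: [0.0, 0.893, 0.451, 0.0]
ft_force: [-2.8, 1.8, 13.6]
opening: 0.0504
t 16.12 p [ 0.4833 -0.288  -0.0139] yaw 53.56 open 0.0504 F [-2.8  1.8 13.6]
```

```bash
python3 -m creep '[[1,0,0,-0.006,0],[-0.6,0,0,0,0],[-0.6,0,0,0,0],[-0.6,0,0,0,0],[-0.6,0,0,0,0],[-0.6,0,0,0,0],[-0.6,0,0,0,0],[-0.6,0,0,-0.05,0],[-0.6,0,0,-0.09,0],[-0.6,0,0,-0.09,0],[-0.6,0,0,-0.09,0],[-0.6,0,0,-0.02,0],[-0.6,0,0,0,0],[-0.6,0,0,0,0],[-0.6,0,0,0,0]]';python3 plan.py .4805,.0821,.12,53.6 .4805,.0821,-.006,53.6
```

```text
time_s: 17.37
tool_pos: [0.4822, -0.287, 0.121]
ee_rot: [-0.002, 0.893, 0.451, -0.001]
ft_force: [0.1, -0.1, -0.5]
opening: 0.0685
t 17.37 p [ 0.4822 -0.287   0.121 ] yaw 53.55 open 0.0685 F [ 0.1 -0.1 -0.5]
.4805,.0821,.12,53.6 turn -0.0004 rows 1 -> -0.0004 each | shift total [ 0.7402 -0.551   0.0026] rows 10 each [ 0.074  -0.0551  0.0003]
.4805,.0821,-.006,53.6 turn -0.0000 rows 0 -> -0.0000 each | shift total [0.    0.    0.315] rows 4 each [0.     0.     0.0788]
```

```bash
python3 -m creep '[[-0.7,0.035,-0.026,0,0],[-0.7,0.074,-0.0551,0,0],[-0.7,0.074,-0.0551,0,0],[-0.7,0.074,-0.0551,0,0],[-0.7,0.074,-0.0551,0,0],[-0.7,0.074,-0.0551,0,0],[-0.7,0.074,-0.0551,0,0],[-0.7,0.074,-0.0551,0,0],[-0.7,0.074,-0.0551,0,0],[-0.7,0.074,-0.0551,0,0],[-0.7,0.0392,-0.0291,0,0],[-0.7,0,0,0.09,0],[-0.7,0,0,0.09,0],[-0.7,0,0,0,0],[-0.7,0,0,0,0],[-0.7,0,0,0,0],[-0.7,0,0,0,0]]';python3 plan.py .4805,.0821,-.006,53.6
```

```text
time_s: 18.78
tool_pos: [0.4828, 0.081, 0.0522]
ee_rot: [0.001, 0.893, 0.45, 0.001]
ft_force: [0.2, 0.4, 0.8]
opening: 0.0728
t 18.78 p [0.4828 0.081  0.0522] yaw 53.53 open 0.0728 F [0.2 0.4 0.8]
.4805,.0821,-.006,53.6 turn -0.0006 rows 1 -> -0.0006 each | shift total [-0.0012 -0.0064  0.1455] rows 2 each [-0.0006 -0.0032  0.0728]
```

```bash
python3 -m creep '[[-0.7,-0.001,-0.005,0.04,0],[-0.7,0,0,0.04,0],[-0.7,0,0,0.035,0],[-0.7,0,0,0.02,0],[-0.7,0,0,0.01,0],[-0.7,0,0,0,0],[-0.7,0,0,0,0],[-0.7,0,0,0,0]]';python3 plan.py .4805,.0821,-.006,53.6; python3 -m creep '[[1,0,0,0,0],[1,0,0,0,0],[1,0,0,0,0],[1,0,0,0,0],[1,0,0,0,0],[1,0,0,0,0],[1,0,0,0,0],[1,0,0,0,0]]'
```

```text
time_s: 19.45
tool_pos: [0.4808, 0.0819, -0.0064]
ee_rot: [0.0, 0.893, 0.451, 0.001]
ft_force: [-0.6, -0.1, -0.2]
opening: 0.0726
t 19.45 p [ 0.4808  0.0819 -0.0064] yaw 53.55 open 0.0726 F [-0.6 -0.1 -0.2]
.4805,.0821,-.006,53.6 turn -0.0004 rows 1 -> -0.0004 each | shift total [ 0.     -0.0009 -0.0011] rows 1 each [ 0.     -0.0009 -0.0011]
time_s: 20.12
tool_pos: [0.4804, 0.082, -0.0065]
ee_rot: [0.0, 0.893, 0.451, 0.001]
ft_force: [-0.2, 0.0, 5.7]
opening: 0.0459
```

```bash
python3 -m creep '[[1,0,0,-0.03,0],[1,0,0,-0.08,0],[1,0,0,-0.06,0],[1,0,0,-0.03,0],[1,0,0,0,0],[1,0,0,0,0],[1,0,0,0,0],[1,0,0,0,0]]';python3 plan.py .4,-.288,.075,53.6 .4,-.288,-.0085,53.6
```

```text
time_s: 20.78
tool_pos: [0.479, 0.082, 0.0715]
ee_rot: [-0.001, 0.893, 0.451, -0.001]
ft_force: [0.5, 0.3, -1.9]
opening: 0.0461
t 20.78 p [0.479  0.082  0.0715] yaw 53.56 open 0.0461 F [ 0.5  0.3 -1.9]
.4,-.288,.075,53.6 turn -0.0004 rows 1 -> -0.0004 each | shift total [-0.8617  0.39   -0.0087] rows 10 each [-0.0862  0.039  -0.0009]
.4,-.288,-.0085,53.6 turn -0.0000 rows 0 -> -0.0000 each | shift total [0.     0.     0.2087] rows 3 each [0.     0.     0.0696]
```

```bash
python3 -m creep '[[1,-0.04,0.018,0,0],[1,-0.08,0.0362,0,0],[1,-0.0862,0.039,-0.002,0],[1,-0.0862,0.039,-0.002,0],[1,-0.0862,0.039,-0.002,0],[1,-0.0862,0.039,-0.002,0],[1,-0.0862,0.039,0,0],[1,-0.0862,0.039,0,0],[1,-0.0862,0.039,0,0],[1,-0.08,0.0362,0,0],[1,-0.0412,0.0186,0,0],[1,-0.0172,0.008,0,0],[1,0,0,0.06,0],[1,0,0,0.06,0],[1,0,0,0.04,0],[1,0,0,0.02,0],[1,0,0,0,0],[1,0,0,0,0],[1,0,0,0,0],[1,0,0,0,0]]';python3 plan.py .4,-.288,-.0085,53.6
```

```text
time_s: 22.45
tool_pos: [0.4014, -0.2883, 0.0047]
ee_rot: [0.001, 0.893, 0.451, 0.0]
ft_force: [-0.3, -0.5, -1.1]
opening: 0.0465
t 22.45 p [ 0.4014 -0.2883  0.0047] yaw 53.59 open 0.0465 F [-0.3 -0.5 -1.1]
.4,-.288,-.0085,53.6 turn -0.0001 rows 1 -> -0.0001 each | shift total [-0.0016 -0.0032  0.033 ] rows 1 each [-0.0016 -0.0032  0.033 ]
```

```bash
python3 -m creep '[[1,-0.002,-0.003,0.012,0],[1,0,0,0.01,0],[1,0,0,0.007,0],[1,0,0,0.003,0],[1,0,0,0,0],[1,0,0,0,0]]';python3 -m creep '[[1,0,0,0.003,0],[1,0,0,0,0],[1,0,0,0,0]]'; python3 plan.py
```

```text
time_s: 22.95
tool_pos: [0.3992, -0.2879, -0.0084]
ee_rot: [0.0, 0.893, 0.451, -0.0]
ft_force: [-1.4, 1.2, 4.7]
opening: 0.0461
time_s: 23.2
tool_pos: [0.3992, -0.2879, -0.0085]
ee_rot: [0.0, 0.893, 0.451, 0.0]
ft_force: [-2.3, 1.8, 15.9]
opening: 0.046
t 23.20 p [ 0.3992 -0.2879 -0.0085] yaw 53.56 open 0.0460 F [-2.3  1.8 15.9]
```

```bash
python3 -m creep '[[1,0,0,-0.006,0],[-0.6,0,0,0,0],[-0.6,0,0,0,0],[-0.6,0,0,0,0],[-0.6,0,0,0,0],[-0.6,0,0,0,0],[-0.6,0,0,0,0],[-0.6,0,0,-0.05,0],[-0.6,0,0,-0.09,0],[-0.6,0,0,-0.09,0],[-0.6,0,0,-0.07,0],[-0.6,0,0,0,0.0535],[-0.6,0,0,0,0.0535],[-0.6,0,0,0,0.0535],[-0.6,0,0,0,0.0535],[-0.6,0,0,0,0.0535],[-0.6,0,0,0,0.0535],[-0.6,0,0,0,0.0535],[-0.6,0,0,0,0],[-0.6,0,0,0,0]]';python3 plan.py .564,.0965,.11,10.7 .564,.0965,-.014,10.7
```

```text
time_s: 24.87
tool_pos: [0.3992, -0.2878, 0.1121]
ee_rot: [-0.0, 0.996, 0.094, -0.0]
ft_force: [0.1, -0.3, 1.3]
opening: 0.0684
t 24.87 p [ 0.3992 -0.2878  0.1121] yaw 10.80 open 0.0684 F [ 0.1 -0.3  1.3]
.564,.0965,.11,10.7 turn 0.0009 rows 1 -> 0.0009 each | shift total [ 0.5832 -0.8676  0.0052] rows 11 each [ 0.053  -0.0789  0.0005]
.564,.0965,-.014,10.7 turn -0.0000 rows 0 -> -0.0000 each | shift total [0.   0.   0.31] rows 4 each [0.     0.     0.0775]
```

```bash
python3 -m creep '[[-0.5,0.027,-0.04,0,0.001],[-0.5,0.053,-0.0789,0,0],[-0.5,0.053,-0.0789,0,0],[-0.5,0.053,-0.0789,0,0],[-0.5,0.053,-0.0789,0,0],[-0.5,0.053,-0.0789,0,0],[-0.5,0.053,-0.0789,0,0],[-0.5,0.053,-0.0789,0,0],[-0.5,0.053,-0.0789,0,0],[-0.5,0.053,-0.0789,0,0],[-0.5,0.053,-0.0789,0,0],[-0.5,0.0262,-0.0386,0,0],[-0.5,0,0,0.08,0],[-0.5,0,0,0.08,0],[-0.5,0,0,0,0],[-0.5,0,0,0,0],[-0.5,0,0,0,0],[-0.5,0,0,0,0]]';python3 plan.py .564,.0965,-.014,10.7
python3 - <<'E'
from h import *
a=cap('scene','s6');b=cap('top','t6')
def cr(im,u,v,w,s): return cv2.resize(im[v-w:v+w,u-w:u+w,::-1],None,fx=s,fy=s,interpolation=cv2.INTER_CUBIC)
cv2.imwrite('pics/c6.png',np.hstack([cr(a,370,225,50,4),cr(a,200,255,50,4)]))
E
```

```text
time_s: 26.37
tool_pos: [0.5667, 0.0955, 0.05]
ee_rot: [0.0, 0.996, 0.092, 0.002]
ft_force: [0.8, 0.3, -0.5]
opening: 0.0639
t 26.37 p [0.5667 0.0955 0.05  ] yaw 10.53 open 0.0639 F [ 0.8  0.3 -0.5]
.564,.0965,-.014,10.7 turn -0.0015 rows 1 -> -0.0015 each | shift total [-0.0061 -0.0037  0.16  ] rows 2 each [-0.003  -0.0018  0.08  ]
```

View pics/c6.png

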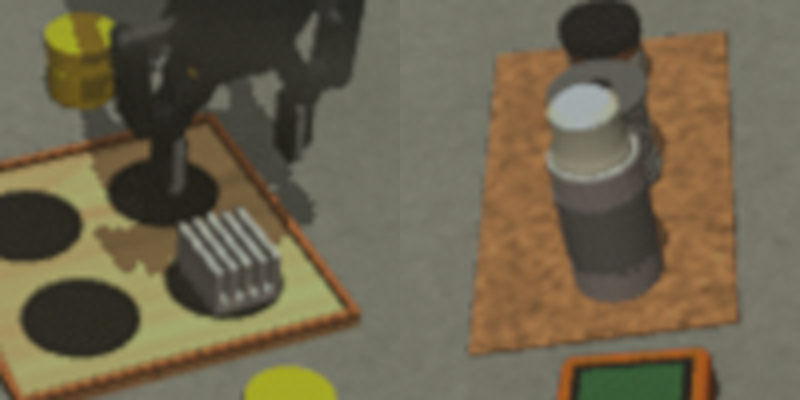

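The fingers straddle the sink in the left crop, and all three objects stand on the mat in the right one. Descending.

```bash
python3 -m creep '[[-0.5,-0.005,-0.003,0.04,-0.0015],[-0.5,0,0,0.04,0],[-0.5,0,0,0.03,0],[-0.5,0,0,0.02,0],[-0.5,0,0,0.01,0],[-0.5,0,0,0,0],[-0.5,0,0,0,0],[-0.5,0,0,0,0],[-0.5,0,0,0,0]]';python3 plan.py .564,.0965,-.014,10.7
```

```text
time_s: 27.22
tool_pos: [0.5636, 0.0967, -0.0071]
ee_rot: [0.0, 0.996, 0.093, 0.001]
ft_force: [-0.6, 0.1, -0.1]
opening: 0.064
t 27.22 p [ 0.5636  0.0967 -0.0071] yaw 10.71 open 0.0640 F [-0.6  0.1 -0.1]
.564,.0965,-.014,10.7 turn 0.0001 rows 1 -> 0.0001 each | shift total [0.0009 0.0008 0.0171] rows 1 each [0.0009 0.0008 0.0171]
```

```bash
python3 -m creep '[[-0.5,0.001,0,0.01,0],[-0.5,0,0,0.007,0],[-0.5,0,0,0,0],[-0.5,0,0,0,0],[1,0,0,0,0],[1,0,0,0,0],[1,0,0,0,0],[1,0,0,0,0],[1,0,0,0,0],[1,0,0,0,0],[1,0,0,0,0],[1,0,0,0,0]]';python3 plan.py
```

```text
time_s: 28.22
tool_pos: [0.5638, 0.0968, -0.0142]
ee_rot: [0.0, 0.996, 0.093, 0.0]
ft_force: [-0.4, -0.4, 4.8]
opening: 0.0388
t 28.22 p [ 0.5638  0.0968 -0.0142] yaw 10.71 open 0.0388 F [-0.4 -0.4  4.8]
```

```bash
python3 -m creep '[[1,0,0,-0.03,0],[1,0,0,-0.08,0],[1,0,0,-0.08,0],[1,0,0,-0.04,0],[1,0,0,0,0.0515],[1,0,0,0,0.0515],[1,0,0,0,0.0515],[1,0,0,0,0.0515],[1,0,0,0,0.0515],[1,0,0,0,0],[1,0,0,0,0],[1,0,0,0,0]]';python3 plan.py .4652,.3283,.08,-18.7 .4652,.3283,0,-18.7
```

```text
time_s: 29.22
tool_pos: [0.5631, 0.0968, 0.0775]
ee_rot: [0.0, 0.987, -0.162, -0.0]
ft_force: [0.2, -0.2, -1.1]
opening: 0.0384
t 29.22 p [0.5631 0.0968 0.0775] yaw -18.68 open 0.0384 F [ 0.2 -0.2 -1.1]
.4652,.3283,.08,-18.7 turn 0.0002 rows 1 -> 0.0002 each | shift total [-0.4174 -0.4697 -0.0063] rows 7 each [-0.0596 -0.0671 -0.0009]
.4652,.3283,0,-18.7 turn -0.0000 rows 0 -> -0.0000 each | shift total [0.  0.  0.2] rows 2 each [0.  0.  0.1]
```

```bash
python3 -m creep '[[1,-0.03,-0.0337,0,0],[1,-0.0575,-0.0647,0,0],[1,-0.0575,-0.0647,0,0],[1,-0.0575,-0.0647,0,0],[1,-0.0575,-0.0647,0,0],[1,-0.0575,-0.0647,0,0],[1,-0.0575,-0.0647,0,0],[1,-0.0275,-0.031,0,0],[1,-0.0149,-0.0168,0,0],[1,0,0,0.06,0],[1,0,0,0.06,0],[1,0,0,0.03,0],[1,0,0,0,0],[1,0,0,0,0],[1,0,0,0,0],[1,0,0,0,0]]';python3 plan.py .4652,.3283,0,-18.7
python3 - <<'E'
from h import *
a=cap('scene','s7');b=cap('top','t7')
def cr(im,u,v,w,s): return cv2.resize(im[v-w:v+w,u-w:u+w,::-1],None,fx=s,fy=s,interpolation=cv2.INTER_CUBIC)
cv2.imwrite('pics/c7.png',np.hstack([cr(a,456,200,40,5),cr(b,135,305,45,400/90)]))
E
```

```text
time_s: 30.55
tool_pos: [0.4672, 0.3285, 0.0186]
ee_rot: [-0.001, 0.987, -0.164, 0.001]
ft_force: [1.0, 0.5, -0.1]
opening: 0.0385
t 30.55 p [0.4672 0.3285 0.0186] yaw -18.83 open 0.0385 F [ 1.   0.5 -0.1]
.4652,.3283,0,-18.7 turn -0.0011 rows 1 -> -0.0011 each | shift total [-0.0044  0.0021  0.0465] rows 1 each [-0.0044  0.0021  0.0465]
```

View pics/c7.png

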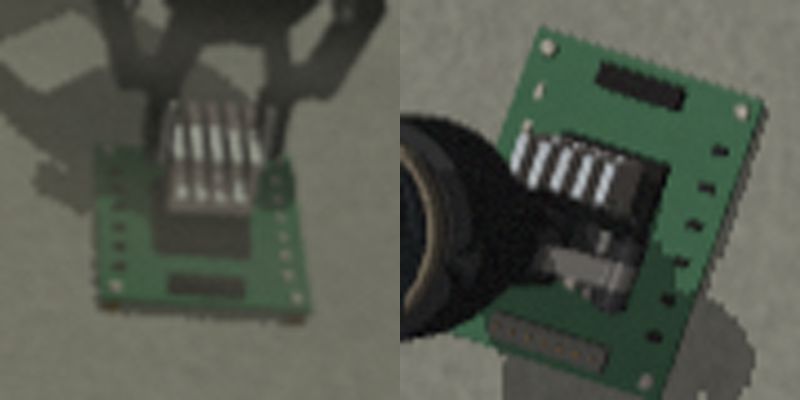

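The sink hovers aligned over the module. I'll lower it to just above the surface and compare it with the predicted outline.

```bash
python3 -m creep '[[1,-0.002,0.001,0.015,0],[1,0,0,0.014,0],[1,0,0,0.01,0],[1,0,0,0,0],[1,0,0,0,0],[1,0,0,0,0],[1,0,0,0,0]]';python3 plan.py .4652,.3283,0,-18.7
python3 - <<'E'
from h import *
a=cap('scene','s8');b=cap('top','t8');o=observe();x,y,z=o['tool_pos']
c,s=np.cos(np.radians(-18.7)),np.sin(np.radians(-18.7))
out=[]
for n,im,(u,v),k in(('scene',a,(456,200),10),('top',b,(135,305),400/45)):
    w=int(200/k)+ (0 if n=='scene' else 0)
    I=cv2.resize(im[v-20:v+20,u-20:u+20,::-1],(400,400),interpolation=cv2.INTER_CUBIC)
    def dr(cx,cy,lx,ly,zz,col):
        P=[(w2px(n,[cx+c*i-s*j,cy+s*i+c*j,zz])-[u-20,v-20]+.5)*10 for i,j in((lx,ly),(lx,-ly),(-lx,-ly),(-lx,ly))]
        cv2.polylines(I,[np.int32(P)],True,col,1)
    dr(.4652,.3283,.028,.023,.02,(0,0,255));dr(x,y,.025,.02,.02+z+.031,(0,255,255))
    out.append(np.clip((I/255.)**.6*255,0,255).astype('uint8'))
cv2.imwrite('pics/c8.png',np.hstack(out))
E
```

```text
time_s: 31.23
tool_pos: [0.4652, 0.3284, 0.0019]
ee_rot: [-0.0, 0.987, -0.163, 0.0]
ft_force: [0.6, 0.6, -2.1]
opening: 0.0386
t 31.23 p [0.4652 0.3284 0.0019] yaw -18.80 open 0.0386 F [ 0.6  0.6 -2.1]
.4652,.3283,0,-18.7 turn -0.0009 rows 1 -> -0.0009 each | shift total [0.0002 0.0002 0.0047] rows 1 each [0.0002 0.0002 0.0047]
```

View pics/c8.png

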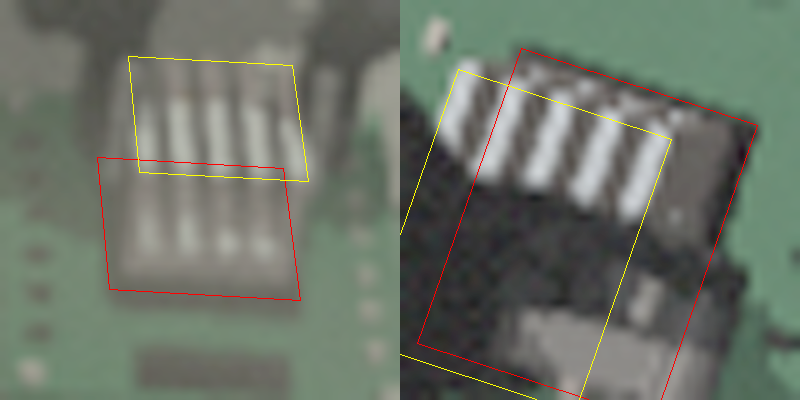

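Laterally it matches. The sink's far edge is about 0.8 px (1.4 mm) beyond the prediction along tool +x, so I'll shift −1 mm and set it down.

```bash
python3 -m creep '[[1,-0.0025,0,0.002,-0.001],[1,0,0,0.002,0],[1,0,0,0,0],[1,0,0,0,0]]';python3 -m creep '[[1,0,0,0.003,0],[1,0,0,0,0],[1,0,0,0,0]]'; python3 plan.py
```

```text
time_s: 31.67
tool_pos: [0.4641, 0.3287, 0.0002]
ee_rot: [-0.0, 0.987, -0.162, -0.0]
ft_force: [0.6, -0.7, -1.8]
opening: 0.0386
time_s: 31.92
tool_pos: [0.4642, 0.3288, -0.0002]
ee_rot: [-0.0, 0.987, -0.162, 0.0]
ft_force: [-1.4, -0.4, 5.3]
opening: 0.039
t 31.92 p [ 4.642e-01  3.288e-01 -2.000e-04] yaw -18.69 open 0.0390 F [-1.4 -0.4  5.3]
```

```bash
python3 -m creep '[[1,0,0,-0.003,0],[-0.5,0,0,0,0],[-0.5,0,0,0,0],[-0.5,0,0,0,0],[-0.5,0,0,0,0],[-0.5,0,0,0,0],[-0.5,0,0,-0.04,0],[-0.5,0,0,-0.08,0],[-0.5,0,0,-0.08,0],[-0.6,0,0,-0.06,-0.0575],[-0.6,0,0,0,-0.0575],[-0.6,0,0,0,-0.0575],[-0.6,0,0,0,-0.0575],[-0.6,0,0,0,-0.0575],[-0.6,0,0,0,-0.0575],[-0.6,0,0,0,-0.0575],[-0.6,0,0,0,-0.0575],[-0.6,0,0,0,-0.0575],[-0.6,0,0,0,-0.0575],[-0.6,0,0,0,-0.0575]]';python3 plan.py .3992,-.2879,.11,53.6 .3992,-.2879,-.0085,53.6
```

```text
time_s: 33.58
tool_pos: [0.464, 0.3286, 0.1041]
ee_rot: [-0.0, 0.891, 0.455, -0.0]
ft_force: [0.3, 0.4, -0.7]
opening: 0.0686
t 33.58 p [0.464  0.3286 0.1041] yaw 54.11 open 0.0686 F [ 0.3  0.4 -0.7]
.3992,-.2879,.11,53.6 turn 0.0045 rows 1 -> 0.0045 each | shift total [-1.3366  0.7843 -0.0147] rows 16 each [-0.0835  0.049  -0.0009]
.3992,-.2879,-.0085,53.6 turn -0.0000 rows 0 -> -0.0000 each | shift total [0.     0.     0.2962] rows 3 each [0.     0.     0.0987]
```

```bash
python3 -m creep '[[-0.6,-0.0433,0.025,0,0.0045],[-0.6,-0.0835,0.049,0,0],[-0.6,-0.0835,0.049,0,0],[-0.6,-0.0835,0.049,0,0],[-0.6,-0.0835,0.049,0,0],[-0.6,-0.0835,0.049,0,0],[-0.6,-0.0835,0.049,0,0],[-0.6,-0.0835,0.049,0,0],[-0.6,-0.0835,0.049,0,0],[-0.6,-0.0835,0.049,0,0],[-0.6,-0.0835,0.049,0,0],[-0.6,-0.0835,0.049,0,0],[-0.6,-0.0835,0.049,0,0],[-0.6,-0.0835,0.049,0,0],[-0.6,-0.0835,0.049,0,0],[-0.6,-0.0835,0.049,0,0],[-0.6,-0.04,0.0243,0,0],[-0.6,0,0,0,0],[-0.6,0,0,0,0],[-0.6,0,0,0,0]]';python3 plan.py .3992,-.2879,-.0085,53.6
python3 - <<'E'
from h import *
cap('scene','s9');cap('top','t9')
E
```

```text
time_s: 35.25
tool_pos: [0.3955, -0.2857, 0.1039]
ee_rot: [-0.001, 0.894, 0.448, -0.0]
ft_force: [0.0, 0.4, 0.8]
opening: 0.0682
t 35.25 p [ 0.3955 -0.2857  0.1039] yaw 53.28 open 0.0682 F [0.  0.4 0.8]
.3992,-.2879,-.0085,53.6 turn -0.0028 rows 1 -> -0.0028 each | shift total [0.001  0.0107 0.2811] rows 3 each [0.0003 0.0036 0.0937]
```

```bash
python3 - <<'E'
from h import *
out=[]
c,s=np.cos(np.radians(-18.7)),np.sin(np.radians(-18.7))
for n,f,(u,v) in(('scene','s9',(456,205)),('top','t9',(135,305))):
    im=cv2.imread(f'pics/{f}.png');k=400/50
    I=cv2.resize(im[v-25:v+25,u-25:u+25],(400,400),interpolation=cv2.INTER_CUBIC)
    for lx,ly,zz,col in((.028,.023,.02,(0,0,255)),(.025,.02,.051,(0,255,255))):
        P=[(w2px(n,[.4652+c*i-s*j,.3283+s*i+c*j,zz])-[u-25,v-25]+.5)*k for i,j in((lx,ly),(lx,-ly),(-lx,-ly),(-lx,ly))]
        cv2.polylines(I,[np.int32(P)],True,col,1)
    out.append(np.clip((I/255.)**.6*255,0,255).astype('uint8'))
cv2.imwrite('pics/c9.png',np.hstack(out))
E
```

```text
(no output)
```

View pics/c9.png

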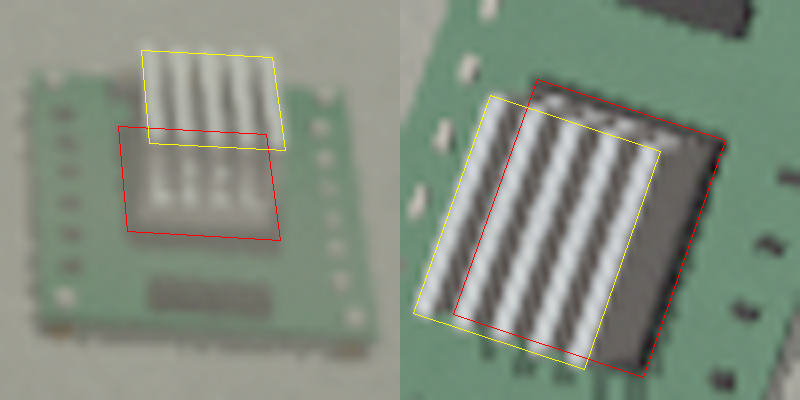

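The sink sits centred and square on the module, matching the predicted outline in both views. Next is the jar.

```bash
python3 -m creep '[[-0.6,0.001,0.0107,0,-0.003],[-0.6,0,0,0.06,0],[-0.6,0,0,0.06,0],[-0.6,0,0,0.05,0],[-0.6,0,0,0,0],[-0.6,0,0,0,0],[-0.6,0,0,0,0],[-0.6,0,0,0,0]]';python3 plan.py .3992,-.2879,-.0085,53.6
```

```text
time_s: 36.02
tool_pos: [0.4008, -0.2899, 0.0374]
ee_rot: [0.001, 0.892, 0.451, 0.0]
ft_force: [0.9, -0.3, -0.0]
opening: 0.0681
t 36.02 p [ 0.4008 -0.2899  0.0374] yaw 53.66 open 0.0681 F [ 0.9 -0.3 -0. ]
.3992,-.2879,-.0085,53.6 turn 0.0005 rows 1 -> 0.0005 each | shift total [ 0.0017 -0.0061  0.1147] rows 2 each [ 0.0009 -0.003   0.0574]
```

```bash
python3 -m creep '[[-0.6,0.001,-0.004,0.04,0],[-0.6,0,0,0.04,0],[-0.6,0,0,0.02,0],[-0.6,0,0,0.0137,0],[-0.6,0,0,0,0],[-0.6,0,0,0,0],[-0.6,0,0,0,0],[-0.6,0,0,0,0],[-0.6,0,0,0,0]]';python3 plan.py .3992,-.2879,-.0085,53.6
```

```text
time_s: 36.77
tool_pos: [0.3991, -0.2885, -0.0087]
ee_rot: [0.001, 0.893, 0.451, 0.0]
ft_force: [-0.1, 0.2, -0.2]
opening: 0.0684
t 36.77 p [ 0.3991 -0.2885 -0.0087] yaw 53.62 open 0.0684 F [-0.1  0.2 -0.2]
.3992,-.2879,-.0085,53.6 turn 0.0002 rows 1 -> 0.0002 each | shift total [ 0.0013 -0.0008 -0.0005] rows 1 each [ 0.0013 -0.0008 -0.0005]
```

```bash
python3 -m creep '[[-0.6,0.001,0,0,0],[1,0,0,0,0],[1,0,0,0,0],[1,0,0,0,0],[1,0,0,0,0],[1,0,0,0,0],[1,0,0,0,0],[1,0,0,0,0],[1,0,0,-0.03,0],[1,0,0,-0.07,0],[1,0,0,-0.07,0],[1,0,0,-0.04,0],[1,0,0,0,0],[1,0,0,0,0],[1,0,0,0,0],[1,0,0,0,0]]';python3 plan.py .4767,.0831,.08,53.6 .4767,.0831,-.0065,53.6
```

```text
time_s: 38.1
tool_pos: [0.3983, -0.287, 0.0735]
ee_rot: [-0.001, 0.893, 0.451, -0.0]
ft_force: [0.1, 0.4, -1.7]
opening: 0.0461
t 38.10 p [ 0.3983 -0.287   0.0735] yaw 53.61 open 0.0461 F [ 0.1  0.4 -1.7]
.4767,.0831,.08,53.6 turn 0.0001 rows 1 -> 0.0001 each | shift total [ 0.8611 -0.3912 -0.0163] rows 10 each [ 0.0861 -0.0391 -0.0016]
.4767,.0831,-.0065,53.6 turn -0.0000 rows 0 -> -0.0000 each | shift total [0.     0.     0.2162] rows 3 each [0.     0.     0.0721]
```

```bash
python3 -m creep '[[1,0.04,-0.018,-0.004,0],[1,0.08,-0.0363,-0.004,0],[1,0.0861,-0.0391,-0.004,0],[1,0.0861,-0.0391,-0.004,0],[1,0.0861,-0.0391,0,0],[1,0.0861,-0.0391,0,0],[1,0.0861,-0.0391,0,0],[1,0.0861,-0.0391,0,0],[1,0.0861,-0.0391,0,0],[1,0.08,-0.0363,0,0],[1,0.04,-0.018,0,0],[1,0.0184,-0.009,0,0],[1,0,0,0.06,0],[1,0,0,0.06,0],[1,0,0,0.04,0],[1,0,0,0.02,0],[1,0,0,0,0],[1,0,0,0,0],[1,0,0,0,0],[1,0,0,0,0]]';python3 plan.py .4767,.0831,-.0065,53.6
```

```text
time_s: 39.77
tool_pos: [0.4781, 0.082, 0.01]
ee_rot: [0.0, 0.893, 0.451, 0.001]
ft_force: [-0.1, 0.6, -1.3]
opening: 0.0459
t 39.77 p [0.4781 0.082  0.01  ] yaw 53.59 open 0.0459 F [-0.1  0.6 -1.3]
.4767,.0831,-.0065,53.6 turn -0.0001 rows 1 -> -0.0001 each | shift total [ 0.0002 -0.0046  0.0412] rows 1 each [ 0.0002 -0.0046  0.0412]
```

```bash
python3 -m creep '[[1,0,-0.003,0.015,0],[1,0,0,0.012,0],[1,0,0,0.006,0],[1,0,0,0,0],[1,0,0,0,0],[1,0,0,0,0]]';python3 plan.py .4767,.0831,-.0065,53.6
```

```text
time_s: 40.27
tool_pos: [0.4765, 0.083, -0.0041]
ee_rot: [0.0, 0.893, 0.451, 0.0]
ft_force: [-0.3, 0.9, -0.6]
opening: 0.0461
t 40.27 p [ 0.4765  0.083  -0.0041] yaw 53.62 open 0.0461 F [-0.3  0.9 -0.6]
.4767,.0831,-.0065,53.6 turn 0.0002 rows 1 -> 0.0002 each | shift total [0.0005 0.0004 0.0061] rows 1 each [0.0005 0.0004 0.0061]
```

```bash
python3 -m creep '[[1,0,0,0.004,0],[1,0,0,0.002,0],[1,0,0,0,0],[1,0,0,0,0]]';python3 -m creep '[[1,0,0,0.003,0],[1,0,0,0,0],[1,0,0,0,0]]'; python3 plan.py
```

```text
time_s: 40.6
tool_pos: [0.4764, 0.083, -0.0065]
ee_rot: [-0.0, 0.893, 0.451, -0.0]
ft_force: [0.4, 0.4, -0.9]
opening: 0.046
time_s: 40.85
tool_pos: [0.4765, 0.083, -0.0067]
ee_rot: [0.0, 0.893, 0.451, 0.0]
ft_force: [-0.6, -0.5, 7.2]
opening: 0.0455
t 40.85 p [ 0.4765  0.083  -0.0067] yaw 53.62 open 0.0455 F [-0.6 -0.5  7.2]
```

Contact made. I'll release the jar and go to the spool at (.4833, −.288).

```bash
python3 -m creep '[[1,0,0,-0.003,0],[-0.6,0,0,0,0],[-0.6,0,0,0,0],[-0.6,0,0,0,0],[-0.6,0,0,0,0],[-0.6,0,0,0,0],[-0.6,0,0,0,0],[-0.6,0,0,-0.05,0],[-0.6,0,0,-0.09,0],[-0.6,0,0,-0.09,0],[-0.6,0,0,-0.07,0],[-0.6,0,0,0,0],[-0.6,0,0,0,0],[-0.6,0,0,0,0],[-0.6,0,0,0,0]]';python3 plan.py .4833,-.288,.12,53.6 .4833,-.288,-.0139,53.6
```

```text
time_s: 42.1
tool_pos: [0.4752, 0.083, 0.1124]
ee_rot: [-0.001, 0.893, 0.451, -0.001]
ft_force: [-0.2, -0.1, -0.3]
opening: 0.0682
t 42.10 p [0.4752 0.083  0.1124] yaw 53.61 open 0.0682 F [-0.2 -0.1 -0.3]
.4833,-.288,.12,53.6 turn 0.0001 rows 1 -> 0.0001 each | shift total [-0.7346  0.5667 -0.0191] rows 10 each [-0.0735  0.0567 -0.0019]
.4833,-.288,-.0139,53.6 turn -0.0000 rows 0 -> -0.0000 each | shift total [0.     0.     0.3347] rows 4 each [0.     0.     0.0837]
```

```bash
python3 -m creep '[[-0.6,-0.035,0.027,-0.005,0],[-0.6,-0.0735,0.0567,-0.005,0],[-0.6,-0.0735,0.0567,-0.005,0],[-0.6,-0.0735,0.0567,-0.004,0],[-0.6,-0.0735,0.0567,0,0],[-0.6,-0.0735,0.0567,0,0],[-0.6,-0.0735,0.0567,0,0],[-0.6,-0.0735,0.0567,0,0],[-0.6,-0.0735,0.0567,0,0],[-0.6,-0.0735,0.0567,0,0],[-0.6,-0.0381,0.0294,0,0],[-0.6,0,0,0.07,0],[-0.6,0,0,0.07,0],[-0.6,0,0,0.02,0],[-0.6,0,0,0,0],[-0.6,0,0,0,0],[-0.6,0,0,0,0],[-0.6,0,0,0,0],[-0.6,0,0,0,0]]';python3 plan.py .4833,-.288,-.0139,53.6
```

```text
time_s: 43.68
tool_pos: [0.4855, -0.2884, 0.0585]
ee_rot: [0.001, 0.892, 0.451, 0.0]
ft_force: [-0.8, -0.3, 0.1]
opening: 0.0685
t 43.68 p [ 0.4855 -0.2884  0.0585] yaw 53.65 open 0.0685 F [-0.8 -0.3  0.1]
.4833,-.288,-.0139,53.6 turn 0.0005 rows 1 -> 0.0005 each | shift total [-0.0025 -0.0049  0.1809] rows 2 each [-0.0013 -0.0025  0.0905]
```

```bash
python3 -m creep '[[-0.6,-0.002,-0.003,0,0],[-0.6,0,0,0.04,0],[-0.6,0,0,0.05,0],[-0.6,0,0,0.04,0],[-0.6,0,0,0.03,0],[-0.6,0,0,0.017,0],[-0.6,0,0,0,0],[-0.6,0,0,0,0],[-0.6,0,0,0,0],[-0.6,0,0,0,0]]';python3 plan.py .4833,-.288,-.0139,53.6
```

```text
time_s: 44.52
tool_pos: [0.4838, -0.2885, -0.0128]
ee_rot: [0.001, 0.893, 0.451, 0.0]
ft_force: [1.0, 0.6, -0.1]
opening: 0.0683
t 44.52 p [ 0.4838 -0.2885 -0.0128] yaw 53.62 open 0.0683 F [ 1.   0.6 -0.1]
.4833,-.288,-.0139,53.6 turn 0.0002 rows 1 -> 0.0002 each | shift total [ 0.0003 -0.0017  0.0029] rows 1 each [ 0.0003 -0.0017  0.0029]
```

```bash
python3 -m creep '[[-0.6,0,-0.001,0.002,0],[-0.6,0,0,0,0],[1,0,0,0,0],[1,0,0,0,0],[1,0,0,0,0],[1,0,0,0,0],[1,0,0,0,0],[1,0,0,0,0],[1,0,0,0,0]]'; python3 -m creep '[[1,0,0,-0.03,0],[1,0,0,-0.08,0],[1,0,0,-0.08,0],[1,0,0,-0.04,0],[1,0,0,0,0],[1,0,0,0,0],[1,0,0,0,0],[1,0,0,0,0]]';python3 plan.py .4898,-.0040,.08,53.6 .4898,-.0040,-.0118,53.6
```

```text
time_s: 45.27
tool_pos: [0.4832, -0.288, -0.0138]
ee_rot: [0.0, 0.893, 0.451, 0.0]
ft_force: [-0.4, 0.5, 6.0]
opening: 0.0501
time_s: 45.93
tool_pos: [0.4816, -0.2867, 0.076]
ee_rot: [-0.002, 0.893, 0.451, -0.001]
ft_force: [-0.4, -0.1, -1.5]
opening: 0.0504
t 45.93 p [ 0.4816 -0.2867  0.076 ] yaw 53.62 open 0.0504 F [-0.4 -0.1 -1.5]
.4898,-.0040,.08,53.6 turn 0.0001 rows 1 -> 0.0001 each | shift total [ 0.5809 -0.4029 -0.0101] rows 8 each [ 0.0726 -0.0504 -0.0013]
.4898,-.0040,-.0118,53.6 turn -0.0000 rows 0 -> -0.0000 each | shift total [0.     0.     0.2295] rows 3 each [0.     0.     0.0765]
```

```bash
python3 -m creep '[[1,0.03,-0.021,-0.003,0],[1,0.065,-0.045,-0.003,0],[1,0.0726,-0.0504,-0.004,0],[1,0.0726,-0.0504,0,0],[1,0.0726,-0.0504,0,0],[1,0.0726,-0.0504,0,0],[1,0.0726,-0.0504,0,0],[1,0.065,-0.045,0,0],[1,0.0375,-0.026,0,0],[1,0.02,-0.0139,0,0],[1,0,0,0.06,0],[1,0,0,0.06,0],[1,0,0,0.05,0],[1,0,0,0.02,0],[1,0,0,0,0],[1,0,0,0,0],[1,0,0,0,0],[1,0,0,0,0],[1,0,0,0,0]]';python3 plan.py .4898,-.0040,-.0118,53.6
```

```text
time_s: 47.52
tool_pos: [0.4916, -0.0055, 0.0066]
ee_rot: [0.001, 0.893, 0.451, 0.001]
ft_force: [-0.1, -0.2, -1.8]
opening: 0.0502
t 47.52 p [ 0.4916 -0.0055  0.0066] yaw 53.61 open 0.0502 F [-0.1 -0.2 -1.8]
.4898,-.0040,-.0118,53.6 turn 0.0001 rows 1 -> 0.0001 each | shift total [ 0.0003 -0.0058  0.0459] rows 1 each [ 0.0003 -0.0058  0.0459]
```

```bash
python3 -m creep '[[1,0,-0.004,0.016,0],[1,0,0,0.013,0],[1,0,0,0.01,0],[1,0,0,0,0],[1,0,0,0,0],[1,0,0,0,0],[1,0,0,0,0]]';python3 plan.py .4898,-.0040,-.0118,53.6
```

```text
time_s: 48.1
tool_pos: [0.4896, -0.0043, -0.01]
ee_rot: [0.0, 0.893, 0.451, 0.0]
ft_force: [0.3, -0.0, -1.0]
opening: 0.0498
t 48.10 p [ 0.4896 -0.0043 -0.01  ] yaw 53.62 open 0.0498 F [ 0.3 -0.  -1. ]
.4898,-.0040,-.0118,53.6 turn 0.0001 rows 1 -> 0.0001 each | shift total [ 0.0008 -0.      0.0044] rows 1 each [ 0.0008 -0.      0.0044]
```

```bash
python3 -m creep '[[1,0.001,0,0.003,0],[1,0,0,0.002,0],[1,0,0,0,0],[1,0,0,0,0]]';python3 -m creep '[[1,0,0,0.003,0],[1,0,0,0,0],[1,0,0,0,0]]'; python3 plan.py
```

```text
time_s: 48.43
tool_pos: [0.4902, -0.0039, -0.0117]
ee_rot: [0.0, 0.893, 0.451, 0.0]
ft_force: [0.6, 0.6, 3.2]
opening: 0.0502
time_s: 48.68
tool_pos: [0.4905, -0.0039, -0.0119]
ee_rot: [0.001, 0.893, 0.451, 0.001]
ft_force: [-0.3, 2.2, 12.5]
opening: 0.0504
t 48.68 p [ 0.4905 -0.0039 -0.0119] yaw 53.61 open 0.0504 F [-0.3  2.2 12.5]
```

```bash
python3 -m creep '[[1,0,0,-0.004,0],[-0.6,0,0,0,0],[-0.6,0,0,0,0],[-0.6,0,0,0,0],[-0.6,0,0,0,0],[-0.6,0,0,0,0],[-0.6,0,0,0,0],[-0.6,0,0,-0.05,0],[-0.6,0,0,-0.09,0],[-0.6,0,0,-0.09,0],[-0.6,0,0,-0.09,0],[-0.6,0,0,-0.07,0],[-0.6,0,0,0,0],[-0.6,0,0,0,0],[-0.6,0,0,0,0]]';python3 plan.py .5714,-.2884,.15,53.6 .5714,-.2884,.021,53.6
```

```text
time_s: 49.93
tool_pos: [0.489, -0.0038, 0.1439]
ee_rot: [-0.0, 0.893, 0.451, -0.0]
ft_force: [-0.0, 0.4, -0.1]
opening: 0.0685
t 49.93 p [ 0.489  -0.0038  0.1439] yaw 53.62 open 0.0685 F [-0.   0.4 -0.1]
.5714,-.2884,.15,53.6 turn 0.0001 rows 1 -> 0.0001 each | shift total [-0.4505  0.588  -0.0152] rows 8 each [-0.0563  0.0735 -0.0019]
.5714,-.2884,.021,53.6 turn -0.0000 rows 0 -> -0.0000 each | shift total [0.     0.     0.3225] rows 4 each [0.     0.     0.0806]
```

```bash
python3 -m creep '[[-0.6,-0.028,0.0365,-0.005,0],[-0.6,-0.0563,0.0735,-0.005,0],[-0.6,-0.0563,0.0735,-0.005,0],[-0.6,-0.0563,0.0735,0,0],[-0.6,-0.0563,0.0735,0,0],[-0.6,-0.0563,0.0735,0,0],[-0.6,-0.0563,0.0735,0,0],[-0.6,-0.0563,0.0735,0,0],[-0.6,-0.0284,0.037,0,0],[-0.6,0,0,0,0],[-0.6,0,0,0,0],[-0.6,0,0,0.05,0],[-0.6,0,0,0.03,0],[-0.6,0,0,0,0],[-0.6,0,0,0,0],[-0.6,0,0,0,0],[-0.6,0,0,0,0],[-0.6,0,0,0,0]]';python3 plan.py .5714,-.2884,.021,53.6
```

```text
time_s: 51.43
tool_pos: [0.5728, -0.2885, 0.1193]
ee_rot: [0.001, 0.892, 0.451, 0.0]
ft_force: [-1.0, -0.1, 0.2]
opening: 0.0685
t 51.43 p [ 0.5728 -0.2885  0.1193] yaw 53.64 open 0.0685 F [-1.  -0.1  0.2]
.5714,-.2884,.021,53.6 turn 0.0004 rows 1 -> 0.0004 each | shift total [-0.0018 -0.003   0.2457] rows 3 each [-0.0006 -0.001   0.0819]
```

```bash
python3 -m creep '[[-0.6,-0.0015,-0.002,0,0],[-0.6,0,0,0.05,0],[-0.6,0,0,0.06,0],[-0.6,0,0,0.06,0],[-0.6,0,0,0.05,0],[-0.6,0,0,0.022,0],[-0.6,0,0,0,0],[-0.6,0,0,0,0],[-0.6,0,0,0,0],[-0.6,0,0,0,0]]';python3 plan.py .5714,-.2884,.021,53.6
```

```text
time_s: 52.27
tool_pos: [0.5717, -0.2888, 0.0223]
ee_rot: [0.001, 0.893, 0.451, 0.0]
ft_force: [-0.0, -0.1, 0.9]
opening: 0.0682
t 52.27 p [ 0.5717 -0.2888  0.0223] yaw 53.62 open 0.0682 F [-0.  -0.1  0.9]
.5714,-.2884,.021,53.6 turn 0.0001 rows 1 -> 0.0001 each | shift total [ 0.0005 -0.0012  0.0034] rows 1 each [ 0.0005 -0.0012  0.0034]
```

```bash
python3 -m creep '[[-0.6,0,-0.001,0.002,0],[-0.6,0,0,0,0],[1,0,0,0,0],[1,0,0,0,0],[1,0,0,0,0],[1,0,0,0,0],[1,0,0,0,0],[1,0,0,0,0],[1,0,0,0,0]]'; python3 -m creep '[[1,0,0,-0.03,0],[1,0,0,-0.08,0],[1,0,0,-0.07,0],[1,0,0,-0.04,0],[1,0,0,0,0],[1,0,0,0,0],[1,0,0,0,0],[1,0,0,0,0]]';python3 plan.py .5771,.009,.11,53.6 .5771,.009,.0231,53.6
```

```text
time_s: 53.02
tool_pos: [0.5712, -0.2885, 0.0211]
ee_rot: [0.0, 0.893, 0.451, 0.0]
ft_force: [-0.5, 1.0, 3.8]
opening: 0.047
time_s: 53.68
tool_pos: [0.5695, -0.2873, 0.1068]
ee_rot: [-0.002, 0.893, 0.451, -0.001]
ft_force: [-0.3, 0.2, -1.1]
opening: 0.0467
t 53.68 p [ 0.5695 -0.2873  0.1068] yaw 53.61 open 0.0467 F [-0.3  0.2 -1.1]
.5771,.009,.11,53.6 turn 0.0001 rows 1 -> 0.0001 each | shift total [ 0.6075 -0.4243 -0.0081] rows 8 each [ 0.0759 -0.053  -0.001 ]
.5771,.009,.0231,53.6 turn -0.0000 rows 0 -> -0.0000 each | shift total [0.     0.     0.2172] rows 3 each [0.     0.     0.0724]
```

```bash
python3 -m creep '[[1,0.03,-0.021,-0.003,0],[1,0.065,-0.0454,-0.003,0],[1,0.0759,-0.053,-0.002,0],[1,0.0759,-0.053,0,0],[1,0.0759,-0.053,0,0],[1,0.0759,-0.053,0,0],[1,0.0759,-0.053,0,0],[1,0.0659,-0.046,0,0],[1,0.044,-0.0307,0,0],[1,0.023,-0.0161,0,0],[1,0,0,0,0],[1,0,0,0.05,0],[1,0,0,0.06,0],[1,0,0,0.05,0],[1,0,0,0.02,0],[1,0,0,0,0],[1,0,0,0,0],[1,0,0,0,0],[1,0,0,0,0],[1,0,0,0,0]]';python3 plan.py .5771,.009,.0231,53.6
```

```text
time_s: 55.35
tool_pos: [0.5794, 0.0076, 0.0412]
ee_rot: [0.001, 0.893, 0.451, 0.001]
ft_force: [0.7, 0.1, -2.0]
opening: 0.0467
t 55.35 p [0.5794 0.0076 0.0412] yaw 53.61 open 0.0467 F [ 0.7  0.1 -2. ]
.5771,.009,.0231,53.6 turn 0.0001 rows 1 -> 0.0001 each | shift total [-0.0006 -0.0066  0.0451] rows 1 each [-0.0006 -0.0066  0.0451]
```

```bash
python3 -m creep '[[1,0,-0.005,0.014,0],[1,0,0,0.014,0],[1,0,0,0.011,0],[1,0,0,0,0],[1,0,0,0,0],[1,0,0,0,0],[1,0,0,0,0]]';python3 plan.py .5771,.009,.0231,53.6
```

```text
time_s: 55.93
tool_pos: [0.5769, 0.0092, 0.0243]
ee_rot: [-0.0, 0.893, 0.451, -0.0]
ft_force: [-0.0, -0.8, -1.8]
opening: 0.0467
t 55.93 p [0.5769 0.0092 0.0243] yaw 53.62 open 0.0467 F [-0.  -0.8 -1.8]
.5771,.009,.0231,53.6 turn 0.0002 rows 1 -> 0.0002 each | shift total [0.     0.0007 0.0031] rows 1 each [0.     0.0007 0.0031]
```

```bash
python3 -m creep '[[1,0,0,0.002,0],[1,0,0,0.002,0],[1,0,0,0,0],[1,0,0,0,0]]';python3 -m creep '[[1,0,0,0.002,0],[1,0,0,0,0],[1,0,0,0,0]]'; python3 plan.py
```

```text
time_s: 56.27
tool_pos: [0.577, 0.0091, 0.0231]
ee_rot: [0.0, 0.893, 0.451, 0.0]
ft_force: [-0.7, 0.8, 1.9]
opening: 0.0468
time_s: 56.52
tool_pos: [0.5771, 0.0091, 0.0231]
ee_rot: [0.0, 0.893, 0.451, 0.0]
ft_force: [-1.7, -0.1, 7.9]
opening: 0.0468
t 56.52 p [0.5771 0.0091 0.0231] yaw 53.62 open 0.0468 F [-1.7 -0.1  7.9]
```

Contact. I'll release, raise and back away toward the mat side so the final pictures are clear.

```bash
python3 -m creep '[[1,0,0,-0.003,0],[-0.6,0,0,0,0],[-0.6,0,0,0,0],[-0.6,0,0,0,0],[-0.6,0,0,0,0],[-0.6,0,0,0,0],[-0.6,0,0,0,0],[-0.6,0,0,-0.05,0],[-0.6,0,0,-0.09,0],[-0.6,0,0,-0.09,0],[-0.6,0,0,-0.09,0],[-0.6,0,0,-0.07,0],[-0.6,-0.05,0.035,0,0],[-0.6,-0.075,0.053,0,0],[-0.6,-0.075,0.053,0,0],[-0.6,-0.075,0.053,0,0],[-0.6,-0.075,0.053,0,0],[-0.6,-0.075,0.053,0,0],[-0.6,-0.075,0.053,0,0],[-0.6,-0.05,0.035,0,0]]'
python3 -m creep '[[-0.6,-0.075,0.053,0,0],[-0.6,-0.075,0.053,0,0],[-0.6,-0.05,0.035,0,0],[-0.6,0,0,0,0],[-0.6,0,0,0,0],[-0.6,0,0,0,0]]'
python3 - <<'E'
from h import *
a=cap('scene','s10');b=cap('top','t10')
A=cv2.resize(a[150:350,150:510,::-1],(720,400),interpolation=cv2.INTER_CUBIC)
c=cv2.resize(b[205:340,220:360,::-1],None,fx=4.4,fy=4.4,interpolation=cv2.INTER_CUBIC)
cv2.imwrite('pics/c10.png',np.clip((c/255.)**0.6*255,0,255).astype('uint8'))
cv2.imwrite('pics/c11.png',A)
E
```

```text
time_s: 58.18
tool_pos: [0.571, -0.2638, 0.1791]
ee_rot: [0.001, 0.893, 0.45, -0.0]
ft_force: [1.5, 0.6, 0.8]
opening: 0.0686
time_s: 58.68
tool_pos: [0.5687, -0.357, 0.1787]
ee_rot: [-0.001, 0.893, 0.451, -0.0]
ft_force: [-0.4, 1.0, 0.3]
opening: 0.0684
```

View pics/c10.png

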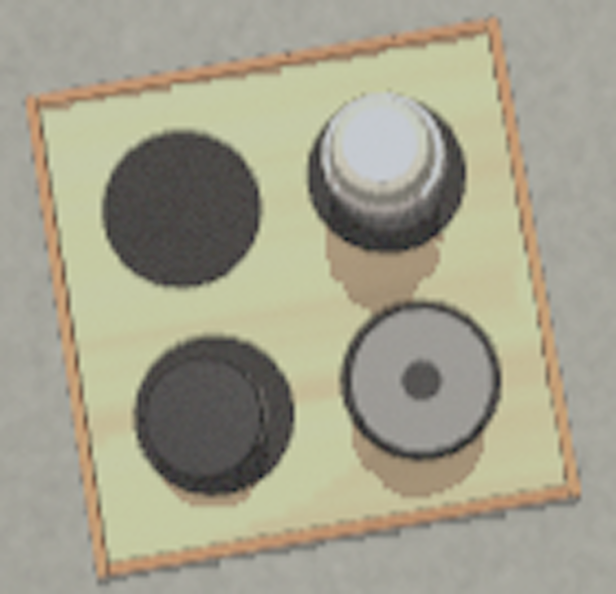

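View pics/c11.png

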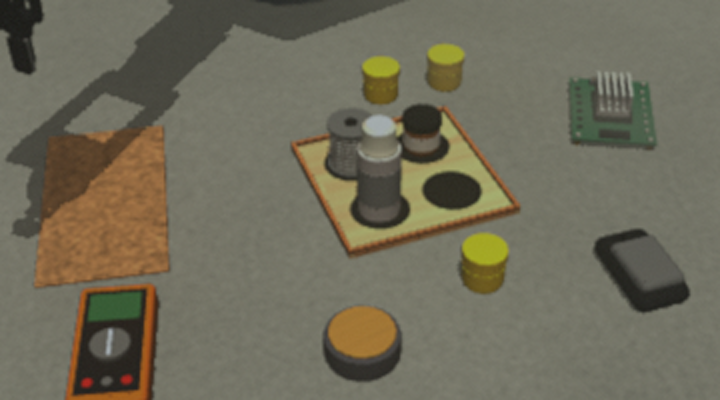

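All three stand upright and the bystanders look unmoved. I'll do a numeric check on the pad centres, with the can top at (380,143), spool (421,380) and jar (204,418).

```bash
python3 - <<'E'
from h import *
for n,p,z,t in(('can',(380,143),.126,(.5771,.009)),('spool',(421,380),.066,(.4898,-.004)),('jar',(204,418),.052,(.4767,.0831))):
    w=px2w('top',220+p[0]/4.4-.4,205+p[1]/4.4-.4,z)[:2];print(n,w.round(4),((w-t)*1000).round(1),'mm')
E
```

```text
can [0.5777 0.0082] [ 0.6 -0.8] mm
spool [ 0.4901 -0.0046] [ 0.3 -0.6] mm
jar [0.4765 0.0825] [-0.2 -0.6] mm
```

```bash
python3 -c "from workcell import finish_job; print(finish_job())"
```

```text
the job is handed in; nothing more can be done
None
```

The job is done and handed in at about 59 s of the 131 s allowed. I moved the can, spool and jar to the cork mat, set the heat sink on the power module, and put all three back upright on their own pads.

**Last checks**
- **Pads:** the can, spool and jar measured within about 1 mm of their pad centres in the final top view.
- **Heat sink:** it lay flat, centred and square on the module, matching the predicted outline in the top view. The scene camera was about 1 px off for module and sink alike.
- **Bystanders:** the mouse, meter and tip cleaner looked unmoved in the final picture. I judged that by eye and did not measure it.
- **Forces:** the wrist force I read stayed under 20 N at every check.

**What disagreed**
- **Fingertip position:** the cameras showed the fingertips about 35 mm further back from the reported TCP than stated. Because of that, my first grip closed on the can's cap. I opened, went lower and regripped on the body, and the can stayed upright. I allowed for the offset from then on.
- **Finger opening:** the reported opening read about 1 to 2 mm below the known sizes of the can, jar and sink.

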